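Insulate the bus bar in the test bay

ROBOT

A 6-joint arm with a two-finger parallel gripper is mounted at the origin on the work surface. World frame = base frame: x ahead of the robot, y to its left, z up, the work surface at z = 0. Lengths are in m, angles in rad, forces in N, time in s.
With the tool pointing down it reaches from about 0.225 to 0.875 m from the base axis. Payload 3.4 kg.
Tool frame: the origin (TCP) lies at the very end of the fingers, on their centre line; the grasp point (between the pads) lies manip.grip_point_offset behind it (manip.grip_point_offset is the distance from the TCP to the grasp point, in m); z points along the fingers, y is the line along which they close (so a half turn about z gives the same grasp; the last joint's range is limited). The gripper opens to 85 mm and grips with 20 to 120 N. Pads are 22 mm wide; open, the fingers measure 114 mm over their backs; the gripper's body (76 mm by 85 mm) begins 54 mm behind the grasp point. The pads swing forward as they close: fully open they stand 13 mm farther back than shut.
Start: joints at [-1.354, 0.276, 1.505, -0, 1.361, -0.121], TCP at [0.191, -0.543, 0.231] pointing down, gripper open.
Joint ranges: [-2.89, 2.89], [-0.75, 2.08], [0.22, 2.7], [-1.18, 4.32], [0.11, 2.71], [-2.7, 2.7]. Speed limits (rad/s): [2.57, 2.57, 3.14, 3.14, 3.14, 3.14].

INTERFACE

Orientations are given as a unit quaternion [w, x, y, z].
In Python, from rig import manip gives the robot as it stands.
- The arm moves only by the shell command python3 -m pendant 'ROWS' [FORCE]. ROWS is JSON, a list of rows, each an object of numbers: "jaw": the opening, from -1 (shut) to 1 (fully open); "tx", "ty", "tz": the shift along the world's x, y, z in cm; "ax", "ay", "az": the turn, a rotation vector about the world's x, y, z in degrees. In form: [{"jaw": .., "tx": .., "ty": .., "tz": .., "ax": .., "ay": .., "az": ..}, ...]. A call has 1 to 10 rows; each row is the pose to reach, as a shift and turn from the pose commanded when the call began; what a row does not reach only later rows make up. A row lasts 1/8 s, in which the tool goes at most 62.5 mm and 10.7 degrees, less where a joint would pass 70% of its speed; a pose out of reach is approached as far as the arm can. A call with a gripper value outside its range is refused whole. The fingers move at their own pace and stop on an object; FORCE is the grip in N (left out, the last holds). Time passes only in rows, so rows that repeat a pose let the fingers close. It gives the time, the measured TCP pose, the force, the opening and the grip force at its end, in the units of the state.
- manip.get_state(): the state, without advancing time (a new reading comes with each control period).
- manip.get_image(name): name is "side" or "top"; returns a dict with "pixels" (384x512x3 uint8, blue, green, red), "depth" (384x512 float32, m along the optical axis (not along the pixel's ray), 0 where there is no reading), "fx", "fy", "cx", "cy" (pixels), "pose" (4x4, takes a point from camera to world coordinates). Camera axes: x right, y down, z forward; pixel columns grow to the right and rows downward; lengths in m; the calibration is good to about 2 mm. A picture is of the moment at which its call begins.
- manip.sign_off(): hands the job in; it is judged then, once.
The state is a dict: "clock": time; "qpos": joint angles; "qd": joint speeds; "effort": joint torques, N m; "position": TCP position; "ee_rot": TCP orientation; "contact_force": force on the tool from outside, world axes, zero at the start; "moment": the same for the moment, N m; "width": finger opening in m; "gripper_force": force on a finger pad.
Only numpy, scipy, OpenCV 4.12 (cv2) and the standard library are available. Lean on these libraries where they do the work, as an engineer would, in place of code of your own. Each camera call takes 0.05 s, during which the arm holds its last target. There are 200 camera calls.

TASK

Make the bus-bar test bay safe: first throw the isolator lever fully over to off, then pull the clear hinged guard down fully open, drape every orange saddle cover on the table over the copper bar so that each sits squarely down on it, and finally push the guard back up until it is fully shut. Leave the lever off and do not disturb the other things on the bench.

Things in the scene. Friction and masses are not known exactly. Their poses are not given: they have to be found in the camera images.
- bay: Grey steel bench bay, 235 mm deep (its x), 340 mm wide (its y), back wall 165 mm high, side walls up to 170 mm; no roof. Origin: on the table, under the guard's hinge line, at mid width. Its x points into the bay (from the open front towards the back wall), y along the bus bar, z up. Fixed.
- bar_top (a point): Middle of the top face of the fixed copper bus bar, 24 mm wide, 16 tall, running along the bay's y between two red insulator blocks (145 mm free either side of this point). 115 mm above the table, 135 mm behind the hinge line; axes as the bay's. The bay floor is 103 mm below it, the back wall 80 mm behind it.
- guard (a joint): Angle of the clear, yellow-edged guard, a bottom-hinged door 316 mm wide, 200 long, 6 thick. 0 = shut (leaning back 45 degrees over the bar); grows as it swings over and down towards the open front: 0.785 = upright, 2.2 = fully down on its stop, 9 degrees above level. Stiff hinge: it stays where it is left.
- guard_hinge (a point): Centre of the guard's hinge line, which runs along the bay's y, 35 mm above the table. Its frame turns with the guard.
- guard_handle (a point): Middle of the guard's handle: a red round bar 12 mm thick, 130 long, parallel to the hinge, in the guard's plane, 42 mm beyond its free edge and 242 mm from the hinge line. Its two stems are at its ends; between them is open space. Its frame turns with the guard.
- isolator (a joint): Isolator lever: 0 = on (leaning to the -x of its base), 1.0 = off (leaning to the +x of its base). It stays where it is left.
- isolator_base: Fixed grey block 70 x 50 x 25 mm of the isolator lever; origin at the centre of its underside on the table. The lever pivots 22 mm above the origin about this body's y axis and swings towards this body's +x.
- isolator_tip (a point): Centre of the red ball (26 mm across) at the lever's tip, 80 mm from the pivot.
- saddle1: Orange saddle cover, an upside-down U on two legs; may be absent. Origin: centre of its underside. 56 x 56 mm, 60 tall; legs 6 thick, 44 apart in x, with heavy black hems (68 over them, 12 tall); the channel between runs along its y, its roof's underside 54 above the origin. Black grip rib: 14 thick (x), 46 long (y), 60 to 83 mm up. Draped: roof on the bar's top, y along the bar, either way.
- saddle2: Orange saddle cover, an upside-down U on two legs; may be absent. Origin: centre of its underside. 56 x 56 mm, 60 tall; legs 6 thick, 44 apart in x, with heavy black hems (68 over them, 12 tall); the channel between runs along its y, its roof's underside 54 above the origin. Black grip rib: 14 thick (x), 46 long (y), 60 to 83 mm up. Draped: roof on the bar's top, y along the bar, either way.
- saddle3: Orange saddle cover, an upside-down U on two legs; may be absent. Origin: centre of its underside. 56 x 56 mm, 60 tall; legs 6 thick, 44 apart in x, with heavy black hems (68 over them, 12 tall); the channel between runs along its y, its roof's underside 54 above the origin. Black grip rib: 14 thick (x), 46 long (y), 60 to 83 mm up. Draped: roof on the bar's top, y along the bar, either way.
- saddle4: Orange saddle cover, an upside-down U on two legs; may be absent. Origin: centre of its underside. 56 x 56 mm, 60 tall; legs 6 thick, 44 apart in x, with heavy black hems (68 over them, 12 tall); the channel between runs along its y, its roof's underside 54 above the origin. Black grip rib: 14 thick (x), 46 long (y), 60 to 83 mm up. Draped: roof on the bar's top, y along the bar, either way.
- spool: Bystander: blue solder spool standing on end, 60 mm across, 48 mm tall; origin at the centre of its underside.
- meter: Bystander: yellow handheld multimeter lying on its back, 160 (x) x 80 x 38 mm; origin at the centre of its underside.
- breadboard: Bystander: blue prototyping board, 110 (x) x 170 x 30 mm; origin at the centre of its underside.
- flux_bottle: Bystander: white bottle with a red cap, 52 mm across, 130 mm tall; origin at the centre of its underside.
- driver: Bystander: screwdriver lying along its x, about 200 mm long; origin near its middle.
- parts_bin: Bystander: open blue parts bin, 130 (x) x 100 x 60 mm; origin at the centre of its underside.

How it is judged:
By the outcome, as a careful person would: the job done as asked, in the order asked, and still so for the second after the job is handed in, with the robot touching nothing.
Of saddle1, saddle2, saddle3, saddle4 only 2 to 4 are there at a start; the rules pass over those that are not, and their reading is None.
At some moment in a run one of saddle1, saddle2, saddle3, saddle4 may be knocked a few centimetres aside while the robot is not near it.
It also fails if it takes over 210 s, if anything falls off the work surface, if the arm or the gripper's body presses on something with over 40 N, if the wrist force passes 120 N, or if a joint passes its speed limit or range.

## Working session

There is one attempt and no reset: what is moved stays moved. The work goes in short steps, Python scripts to look and compute and a shell command to move; the robot and the scene stay as the last step left them, time stands still between calls to the robot, and variables do not carry over. Pictures are saved under pics/ and viewed, at most 14 in all, crops included, and the job is handed in when it is done.

```bash
ls; mkdir -p pics; cat > h.py <<'E'
import numpy as np,cv2,json
from rig import manip
def grab(n,save=None):
    d=manip.get_image(n); 
    if save: cv2.imwrite('pics/'+save,d['pixels'])
    return d
def cloud(d):
    z=d['depth'];v,u=np.indices(z.shape)
    P=np.stack([(u-d['cx'])/d['fx']*z,(v-d['cy'])/d['fy']*z,z],-1)
    T=np.array(d['pose']);W=P@T[:3,:3].T+T[:3,3];W[z<=0]=np.nan
    return W
E
python3 - <<'E'
from h import *
for n in('top','side'):
    d=grab(n,n+'0.png');print(n,d['fx'],d['cx'],d['cy'],np.round(d['pose'],3).tolist())
    np.savez(n+'0.npz',px=d['pixels'],W=cloud(d))
print(manip.grip_point_offset,manip.get_state())
E
```

```text
pics
top 391.1900673550176 257.0842625999059 190.39867527290068 [[0.003, -0.998, 0.056, 0.494], [-1.0, -0.003, -0.017, -0.086], [0.017, -0.056, -0.998, 1.313], [0.0, 0.0, 0.0, 1.0]]
side 495.27401734394897 258.3507052871548 190.23371200782455 [[-0.969, -0.164, 0.184, 0.304], [-0.247, 0.663, -0.706, 0.95], [-0.006, -0.73, -0.683, 1.142], [0.0, 0.0, 0.0, 1.0]]
0.0187 {'clock': 0.1, 'qpos': array([-1.35400866e+00,  2.76529897e-01,  1.50599245e+00, -2.24864942e-05,
        1.36072704e+00, -1.20999400e-01]), 'qd': array([-0.00166032, -0.00350055, -0.0027183 , -0.0004191 ,  0.0013839 ,
       -0.0006246 ]), 'effort': array([ 1.53405439e-03, -4.17700624e+01, -2.46404868e+01, -8.93569745e-05,
        5.81594548e-03, -9.05151921e-06]), 'position': array([ 0.19043993, -0.54204498,  0.2305329 ]), 'ee_rot': array([-8.26889035e-04,  9.85770624e-01,  1.68093991e-01, -5.06401985e-05]), 'contact_force': array([ 0.91221714, -0.01927642,  0.10418088]), 'moment': array([-0.01810104,  0.03326271, -0.03247169]), 'gripper_force': 0.0, 'width': 0.0854729197601741}
```

View pics/top0.png

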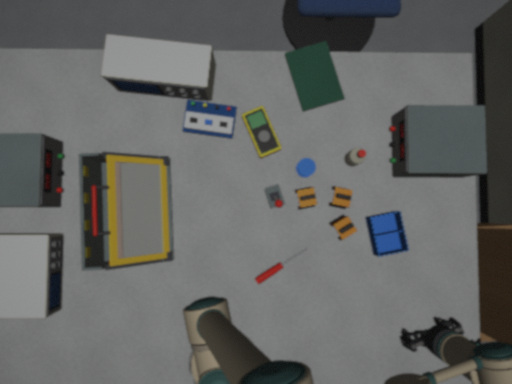

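View pics/side0.png

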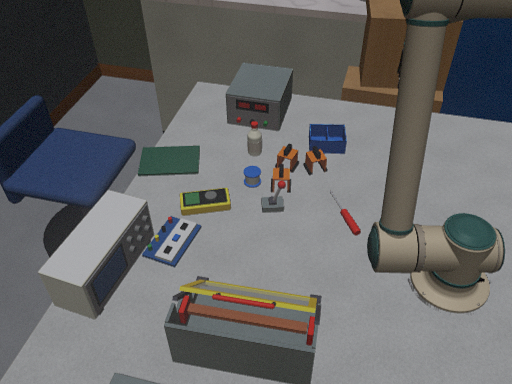

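```bash
cat >> h.py <<'E'
def clusters(W,px,m,minpx=15):
    n,l,s,c=cv2.connectedComponentsWithStats(m.astype(np.uint8));return [l==i for i in range(1,n) if s[i,4]>=minpx]
def rect(P):
    (c,s,a)=cv2.minAreaRect((P[:,:2]*1000).astype(np.float32));return np.round(c,1),np.round(s,1),round(a,1)
def hsv(px): return cv2.cvtColor(px,cv2.COLOR_BGR2HSV)
E
python3 - <<'E'
from h import *
for n in('top','side'):
    f=np.load(n+'0.npz');px,W=f['px'],f['W'];h=hsv(px);H,S,V=[h[...,i].astype(int) for i in range(3)]
    z=np.nan_to_num(W[...,2],nan=-1)
    tab=(W[...,0]>.2)&(W[...,0]<.9)&(W[...,1]>-.6)&(W[...,1]<.8)
    print(n,'table z',np.nanmedian(W[...,2][tab]))
    print('--raised comps z>.05')
    for c in clusters(W,px,tab&(z>.05)&(z<.3),8):
        P=W[c];v,u=np.where(c);print(len(P),'px',u.mean().round(),v.mean().round(),rect(P),'zmax',np.percentile(P[:,2],98).round(3))
    print('--rib z .066+')
    for c in clusters(W,px,tab&(z>.068)&(z<.1)&(V<110),6):
        P=W[c];v,u=np.where(c);print(len(P),u.mean().round(),v.mean().round(),rect(P),P.mean(0).round(3))
    print('--orange');
    for c in clusters(W,px,tab&(H>5)&(H<20)&(S>140)&(V>100),15):
        P=W[c];v,u=np.where(c);print(len(P),u.mean().round(),v.mean().round(),rect(P),np.nanpercentile(P[:,2],[5,50,95]).round(3))
    print('--red')
    for c in clusters(W,px,tab&((H<4)|(H>174))&(S>150)&(V>70),8):
        P=W[c];v,u=np.where(c);print(len(P),u.mean().round(),v.mean().round(),rect(P),np.nanmean(P,0).round(3),np.nanpercentile(P[:,2],[5,50,95]).round(3))
E
```

```text
top table z 0.002473420749371291
--raised comps z>.05
1723 px 165.0 85.0 (array([877.8, 197.9]), array([313.1,  44.4]), 90.0) zmax 0.161
1740 px 408.0 141.0 (array([ 718.7, -571.6]), array([209.9,  56.9]), 0.5) zmax 0.152
4223 px 28.0 170.0 (array([620.5, 589.5]), array([222.1, 141.1]), 2.3) zmax 0.152
250 px 357.0 156.0 (array([ 674.9, -423.5]), array([51., 45.]), 19.3) zmax 0.131
8524 px 123.0 210.0 (array([501.9, 299.7]), array([344.5, 223.9]), 3.0) zmax 0.218
12 px 308.0 160.0 (array([ 664.3, -270.5]), array([23. , 11.5]), 80.7) zmax 0.054
8 px 393.0 159.0 (array([ 668.3, -549.5]), array([9.5, 6.2]), 39.6) zmax 0.054
20 px 304.0 167.0 (array([ 642.3, -260.2]), array([27.9, 15.6]), 71.8) zmax 0.054
303 px 342.0 197.0 (array([ 546. , -381.8]), array([57.3, 56. ]), 78.9) zmax 0.085
306 px 307.0 197.0 (array([ 543.6, -267.7]), array([55.8, 56.3]), 10.6) zmax 0.086
63 px 278.0 203.0 (array([ 527.4, -173.3]), array([21.6, 32.8]), 86.4) zmax 0.111
228 px 390.0 234.0 (array([ 427.6, -533. ]), array([131. , 102.7]), 11.7) zmax 0.064
314 px 345.0 227.0 (array([ 446.4, -390.3]), array([57.2
[... 5992 characters left out ...]
[ 23.9, 101.9]), 32.1) [ 0.296 -0.138  0.022] [0.013 0.023 0.028]
8 170.0 218.0 (array([839.3, -11.3]), array([ 7.4, 13.9]), 51.2) [ 0.84  -0.011  0.031] [0.027 0.031 0.034]
95 183.0 304.0 (array([655.6, 330.1]), array([13.3, 49.7]), 3.5) [0.655 0.331 0.125] [0.122 0.125 0.129]
262 243.0 301.0 (array([499.8, 349.4]), array([ 18.2, 138.2]), 89.1) [0.498 0.351 0.22 ] [0.216 0.221 0.224]
12 182.0 316.0 (array([652.4, 354.8]), array([9. , 3.5]), 16.1) [0.652 0.355 0.109] [0.099 0.11  0.118]
138 310.0 330.0 (array([346.1, 316.3]), array([12.3, 51.6]), 4.7) [0.346 0.323 0.119] [0.089 0.124 0.128]
8 182.0 321.0 (array([653.9, 354.9]), array([8.7, 1.5]), 10.0) [0.654 0.355 0.088] [0.084 0.087 0.094]
```

```bash
python3 - <<'E'
import cv2
a=cv2.imread('pics/top0.png')[150:260,230:420];b=cv2.imread('pics/side0.png')[110:240,220:370]
cv2.imwrite('pics/c0.png',cv2.vconcat([cv2.resize(a,(520,300),interpolation=2),cv2.resize(b,(520,300),interpolation=2)]))
E
```

```text
(no output)
```

View pics/c0.png

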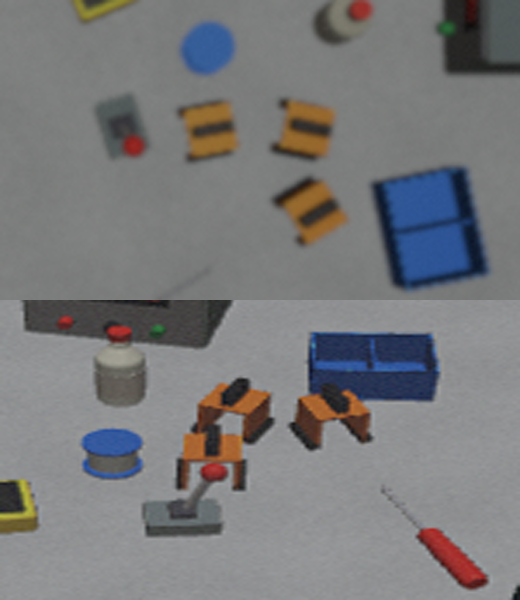

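```bash
python3 - <<'E'
from h import *
for n in('top','side'):
    f=np.load(n+'0.npz');px,W=f['px'],f['W'];h=hsv(px);H,S,V=[h[...,i].astype(int) for i in range(3)]
    x,y,z=[np.nan_to_num(W[...,i],nan=-9) for i in range(3)]
    m=(x>.48)&(x<.62)&(y>-.22)&(y<-.12)&(z>.016)&(z<.036);print(n,'base',m.sum(),rect(W[m]))
    m=(z>.205)&(z<.235)&(y>.3)&(y<.42)&(x<.62)&(x>.38)&((H<6)|(H>172))&(S>120);P=W[m];print('handle',len(P),rect(P),P.mean(0))
    ln=cv2.fitLine((P[:,:2]).astype(np.float32),2,0,.01,.01).ravel();print(ln,np.degrees(np.arctan2(ln[1],ln[0])))
    m=(z>.155)&(z<.18)&(y>.15)&(y<.45)&(x<.7)&(x>.3)&(S<80);print('walltop',m.sum(),rect(W[m]))
    m=(z>.1)&(z<.125)&(y>.28)&(y<.37)&(x<.63)&(x>.37)&(H<20)&(S>90);P=W[m];print('bar',len(P),len(P) and (rect(P),np.median(P,0)))
E
```

```text
top base 256 (array([ 549.1, -165.2]), array([69.1, 49.4]), 18.4)
handle 232 (array([499.9, 347. ]), array([139.2,  14. ]), 3.1) [0.49861565 0.34555767 0.21902817]
[0.9986084  0.05273748 0.49861565 0.34555766] 3.0230372
walltop 1259 (array([499.1, 347.5]), array([342.7, 128.1]), 3.0)
bar 0 0
side base 254 (array([ 548.5, -160.9]), array([70.5, 53.6]), 15.5)
handle 286 (array([499.1, 345.9]), array([140. ,  20.2]), 1.9) [0.49771787 0.35038543 0.22006241]
[0.998616   0.05259398 0.4977179  0.35038543] 3.014804
walltop 1258 (array([499.1, 352.6]), array([343.8, 125.7]), 3.0)
bar 1163 ((array([499.7, 322.2]), array([260.2,  28.4]), 3.0), array([0.49720155, 0.32534984, 0.114956  ]))
```

```bash
python3 -m pendant '[{"jaw":-1,"tx":28.7,"ty":35.6,"tz":0},{"jaw":-1,"tx":28.7,"ty":35.6,"tz":0},{"jaw":-1,"tx":28.7,"ty":35.6,"tz":0},{"jaw":-1,"tx":28.7,"ty":35.6,"tz":0},{"jaw":-1,"tx":28.7,"ty":35.6,"tz":0},{"jaw":-1,"tx":28.7,"ty":35.6,"tz":0},{"jaw":-1,"tx":28.7,"ty":35.6,"tz":0},{"jaw":-1,"tx":28.7,"ty":35.6,"tz":0},{"jaw":-1,"tx":28.7,"ty":35.6,"tz":0},{"jaw":-1,"tx":28.7,"ty":35.6,"tz":0}]' 30
python3 -m pendant '[{"jaw":-1,"tz":-6},{"jaw":-1,"tz":-11},{"jaw":-1,"tz":-14},{"jaw":-1,"tz":-15.2},{"jaw":-1,"tz":-15.2}]'
```

```text
invalid input at $[0]: expected keys jaw, tx, ty, tz, ax, ay, az
invalid input at $[0]: expected keys jaw, tx, ty, tz, ax, ay, az
```

```bash
python3 -m pendant '[{"jaw":-1,"tx":28.7,"ty":35.6,"tz":0,"ax":0,"ay":0,"az":0},{"jaw":-1,"tx":28.7,"ty":35.6,"tz":0,"ax":0,"ay":0,"az":0},{"jaw":-1,"tx":28.7,"ty":35.6,"tz":0,"ax":0,"ay":0,"az":0},{"jaw":-1,"tx":28.7,"ty":35.6,"tz":0,"ax":0,"ay":0,"az":0},{"jaw":-1,"tx":28.7,"ty":35.6,"tz":0,"ax":0,"ay":0,"az":0},{"jaw":-1,"tx":28.7,"ty":35.6,"tz":0,"ax":0,"ay":0,"az":0},{"jaw":-1,"tx":28.7,"ty":35.6,"tz":0,"ax":0,"ay":0,"az":0},{"jaw":-1,"tx":28.7,"ty":35.6,"tz":0,"ax":0,"ay":0,"az":0},{"jaw":-1,"tx":28.7,"ty":35.6,"tz":0,"ax":0,"ay":0,"az":0},{"jaw":-1,"tx":28.7,"ty":35.6,"tz":0,"ax":0,"ay":0,"az":0}]' 30
python3 -m pendant '[{"jaw":-1,"tx":0,"ty":0,"tz":-6,"ax":0,"ay":0,"az":0},{"jaw":-1,"tx":0,"ty":0,"tz":-11,"ax":0,"ay":0,"az":0},{"jaw":-1,"tx":0,"ty":0,"tz":-14,"ax":0,"ay":0,"az":0},{"jaw":-1,"tx":0,"ty":0,"tz":-15.2,"ax":0,"ay":0,"az":0},{"jaw":-1,"tx":0,"ty":0,"tz":-15.2,"ax":0,"ay":0,"az":0}]'
```

```text
clock: 1.35
position: [0.4769, -0.1871, 0.2311]
ee_rot: [0.0, 0.986, 0.168, -0.001]
contact_force: [-0.2, -0.3, -0.6]
width: 0.0004
gripper_force: 0.0
clock: 1.98
position: [0.4771, -0.1874, 0.0792]
ee_rot: [-0.0, 0.986, 0.167, -0.0]
contact_force: [-0.1, -0.9, -0.3]
width: -0.0003
gripper_force: 0.0
```

```bash
python3 -m pendant '[{"jaw":-1,"tx":1.9,"ty":0.6,"tz":0,"ax":0,"ay":0,"az":0},{"jaw":-1,"tx":3.2,"ty":1.0,"tz":0,"ax":0,"ay":0,"az":0},{"jaw":-1,"tx":4.4,"ty":1.4,"tz":0,"ax":0,"ay":0,"az":0},{"jaw":-1,"tx":5.6,"ty":1.8,"tz":0,"ax":0,"ay":0,"az":0},{"jaw":-1,"tx":6.6,"ty":2.1,"tz":0,"ax":0,"ay":0,"az":0},{"jaw":-1,"tx":7.4,"ty":2.4,"tz":0,"ax":0,"ay":0,"az":0},{"jaw":-1,"tx":8,"ty":2.5,"tz":0,"ax":0,"ay":0,"az":0},{"jaw":-1,"tx":8.4,"ty":2.6,"tz":0,"ax":0,"ay":0,"az":0}]'
python3 -m pendant '[{"jaw":-1,"tx":0.3,"ty":0.1,"tz":0,"ax":0,"ay":0,"az":0},{"jaw":-1,"tx":0.3,"ty":0.1,"tz":0,"ax":0,"ay":0,"az":0}]'
python3 - <<'E'
from h import *
for n in('top','side'):
    d=grab(n,n+'1.png');W=cloud(d);h=hsv(d['pixels']);H,S,V=[h[...,i].astype(int) for i in range(3)]
    m=((H<5)|(H>174))&(S>140)&(W[...,0]>.48)&(W[...,0]<.65)&(W[...,1]>-.22)&(W[...,1]<-.1);P=W[m];print(n,len(P),P.mean(0))
E
```

```text
clock: 2.98
position: [0.5616, -0.1604, 0.0791]
ee_rot: [-0.0, 0.986, 0.168, -0.0]
contact_force: [-0.1, -0.1, -1.0]
width: -0.0001
gripper_force: 0.5
clock: 3.22
position: [0.5634, -0.1599, 0.0791]
ee_rot: [0.0, 0.986, 0.168, -0.001]
contact_force: [-4.2, -2.5, -0.3]
width: 0.0001
gripper_force: 2.2
top 0 [nan nan nan]
side 39 [ 0.58516457 -0.14552009  0.11299828]<stdin>:4: RuntimeWarning: Mean of empty slice.
  ret = um.true_divide(
```

```bash
python3 -m pendant '[{"jaw":-1,"tx":0.4,"ty":0.1,"tz":0,"ax":0,"ay":0,"az":0},{"jaw":-1,"tx":0.4,"ty":0.1,"tz":0,"ax":0,"ay":0,"az":0}]'
python3 -m pendant '[{"jaw":-1,"tx":0.4,"ty":0.1,"tz":0,"ax":0,"ay":0,"az":0},{"jaw":-1,"tx":0.4,"ty":0.1,"tz":0,"ax":0,"ay":0,"az":0}]'
```

```text
clock: 3.58
position: [0.5637, -0.1597, 0.079]
ee_rot: [0.0, 0.986, 0.169, -0.005]
contact_force: [-12.9, -5.1, 4.9]
width: -0.0002
gripper_force: 6.9
clock: 3.82
position: [0.5639, -0.1596, 0.079]
ee_rot: [0.0, 0.986, 0.169, -0.009]
contact_force: [-19.6, -9.2, 9.3]
width: 0.0002
gripper_force: 11.1
```

```bash
python3 -m pendant '[{"jaw":-1,"tx":-3,"ty":-1,"tz":0,"ax":0,"ay":0,"az":0},{"jaw":-1,"tx":-6,"ty":-2,"tz":2,"ax":0,"ay":0,"az":0},{"jaw":-1,"tx":-6,"ty":-2,"tz":8,"ax":0,"ay":0,"az":0},{"jaw":-1,"tx":-6,"ty":-2,"tz":14,"ax":0,"ay":0,"az":0},{"jaw":-1,"tx":-6,"ty":-2,"tz":20,"ax":0,"ay":0,"az":0},{"jaw":-0.3,"tx":-6,"ty":-2,"tz":24,"ax":0,"ay":0,"az":0},{"jaw":-0.3,"tx":-6,"ty":-2,"tz":24,"ax":0,"ay":0,"az":0}]'
python3 -m pendant '[{"jaw":-0.3,"tx":-0.2,"ty":6,"tz":0,"ax":0,"ay":0,"az":-4},{"jaw":-0.3,"tx":-0.4,"ty":12,"tz":0,"ax":0,"ay":0,"az":-8},{"jaw":-0.3,"tx":-0.6,"ty":18,"tz":0,"ax":0,"ay":0,"az":-12},{"jaw":-0.3,"tx":-0.8,"ty":24,"tz":0,"ax":0,"ay":0,"az":-16.4},{"jaw":-0.3,"tx":-1,"ty":30,"tz":0,"ax":0,"ay":0,"az":-16.4},{"jaw":-0.3,"tx":-1.3,"ty":36,"tz":0,"ax":0,"ay":0,"az":-16.4},{"jaw":-0.3,"tx":-1.3,"ty":42,"tz":0,"ax":0,"ay":0,"az":-16.4},{"jaw":-0.3,"tx":-1.3,"ty":48,"tz":0,"ax":0,"ay":0,"az":-16.4},{"jaw":-0.3,"tx":-1.3,"ty":52.3,"tz":0,"ax":0,"ay":0,"az":-16.4},{"jaw":-0.3,"tx":-1.3,"ty":52.3,"tz":0,"ax":0,"ay":0,"az":-16.4}]'
```

```text
clock: 4.7
position: [0.5154, -0.178, 0.324]
ee_rot: [0.003, 0.986, 0.168, 0.005]
contact_force: [0.5, -0.4, -0.7]
width: 0.0296
gripper_force: 0.0
clock: 5.95
position: [0.4989, 0.349, 0.3172]
ee_rot: [-0.001, 1.0, 0.028, -0.001]
contact_force: [0.2, -0.2, -0.8]
width: 0.0298
gripper_force: 0.0
```

```bash
python3 - <<'E'
from h import *
for n in('top','side'):
    d=grab(n,n+'2.png');W=cloud(d);h=hsv(d['pixels']);H,S,V=[h[...,i].astype(int) for i in range(3)]
    m=((H<5)|(H>174))&(S>140)&(W[...,0]>.48)&(W[...,0]<.65)&(W[...,1]>-.22)&(W[...,1]<-.1);P=W[m];print(n,len(P),P.mean(0),np.percentile(P[:,2],95))
print(manip.get_state()['position'],manip.get_state()['ee_rot'],manip.get_state()['qpos'])
E
```

```text
top 30 [ 0.58437624 -0.15155116  0.10204722] 0.10606095717242145
side 35 [ 0.58328391 -0.14609726  0.10067379] 0.108760613817202
[0.49919977 0.34571721 0.31799995] [ 4.26481785e-04  9.99653275e-01  2.63161442e-02 -7.79555231e-04] [ 4.91201003e-01  2.93748960e-01  1.26904310e+00 -6.34694757e-05
  1.58057664e+00  2.00935838e+00]
```

```bash
python3 -m pendant '[{"jaw":-0.3,"tx":0,"ty":0.2,"tz":-5,"ax":0,"ay":0,"az":0},{"jaw":-0.3,"tx":0,"ty":0.2,"tz":-8,"ax":0,"ay":0,"az":0},{"jaw":-0.3,"tx":0,"ty":0.2,"tz":-10,"ax":0,"ay":0,"az":0},{"jaw":-0.3,"tx":0,"ty":0.2,"tz":-11.5,"ax":0,"ay":0,"az":0},{"jaw":-0.3,"tx":0,"ty":0.2,"tz":-12,"ax":0,"ay":0,"az":0},{"jaw":-0.3,"tx":0,"ty":0.2,"tz":-12,"ax":0,"ay":0,"az":0}]' 25
python3 -m pendant '[{"jaw":-1,"tx":0,"ty":0,"tz":0,"ax":0,"ay":0,"az":0},{"jaw":-1,"tx":0,"ty":0,"tz":0,"ax":0,"ay":0,"az":0},{"jaw":-1,"tx":0,"ty":0,"tz":0,"ax":0,"ay":0,"az":0},{"jaw":-1,"tx":0,"ty":0,"tz":0,"ax":0,"ay":0,"az":0}]' 25
python3 - <<'E'
from h import *
grab('side','side3.png')
E
```

```text
clock: 6.8
position: [0.4999, 0.3472, 0.1996]
ee_rot: [-0.0, 1.0, 0.025, 0.0]
contact_force: [0.6, -0.6, 0.1]
width: 0.0296
gripper_force: 0.0
clock: 7.3
position: [0.5001, 0.3487, 0.2006]
ee_rot: [-0.001, 1.0, 0.026, 0.001]
contact_force: [0.2, 5.5, 5.4]
width: 0.0108
gripper_force: 25.8
```

View pics/side3.png

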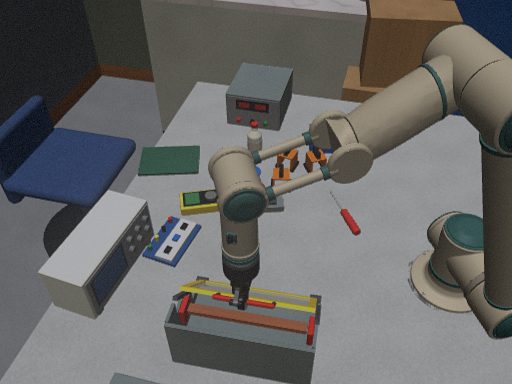

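```bash
python3 -m pendant '[{"jaw":-1,"tx":0.07,"ty":-1.4,"tz":1.1,"ax":0,"ay":0,"az":0},{"jaw":-1,"tx":0.15,"ty":-2.86,"tz":2.17,"ax":0,"ay":0,"az":0},{"jaw":-1,"tx":0.23,"ty":-4.3,"tz":3.05,"ax":0,"ay":0,"az":0},{"jaw":-1,"tx":0.3,"ty":-5.81,"tz":3.81,"ax":0,"ay":0,"az":0},{"jaw":-1,"tx":0.3,"ty":-5.81,"tz":3.81,"ax":0,"ay":0,"az":0}]'
```

```text
clock: 7.98
position: [0.5034, 0.2903, 0.2401]
ee_rot: [-0.002, 1.0, 0.025, 0.002]
contact_force: [-0.7, 3.8, 10.3]
width: 0.011
gripper_force: 25.9
```

```bash
python3 -m pendant '[{"jaw":-1,"tx":0.17,"ty":-3.15,"tz":1.1,"ax":0,"ay":0,"az":0},{"jaw":-1,"tx":0.34,"ty":-6.44,"tz":1.87,"ax":0,"ay":0,"az":0},{"jaw":-1,"tx":0.51,"ty":-9.8,"tz":2.16,"ax":0,"ay":0,"az":0},{"jaw":-1,"tx":0.69,"ty":-13.18,"tz":1.98,"ax":0,"ay":0,"az":0},{"jaw":-1,"tx":0.86,"ty":-16.49,"tz":1.34,"ax":0,"ay":0,"az":0},{"jaw":-1,"tx":1.03,"ty":-19.68,"tz":0.24,"ax":0,"ay":0,"az":0},{"jaw":-1,"tx":1.03,"ty":-19.68,"tz":0.24,"ax":0,"ay":0,"az":0}]'
python3 -m pendant '[{"jaw":-1,"tx":0.16,"ty":-3.01,"tz":-1.53,"ax":0,"ay":0,"az":0},{"jaw":-1,"tx":0.3,"ty":-5.77,"tz":-3.47,"ax":0,"ay":0,"az":0},{"jaw":-1,"tx":0.43,"ty":-8.24,"tz":-5.77,"ax":0,"ay":0,"az":0},{"jaw":-1,"tx":0.54,"ty":-10.37,"tz":-8.39,"ax":0,"ay":0,"az":0},{"jaw":-1,"tx":0.63,"ty":-12.11,"tz":-11.29,"ax":0,"ay":0,"az":0},{"jaw":-1,"tx":0.63,"ty":-12.11,"tz":-11.29,"ax":0,"ay":0,"az":0}]'
```

```text
clock: 8.85
position: [0.514, 0.0888, 0.2395]
ee_rot: [0.002, 1.0, 0.024, 0.001]
contact_force: [2.4, -3.3, 1.4]
width: 0.011
gripper_force: 26.5
clock: 9.6
position: [0.5199, -0.0297, 0.1248]
ee_rot: [0.0, 1.0, 0.025, -0.0]
contact_force: [3.8, 0.0, -3.3]
width: 0.0109
gripper_force: 26.0
```

```bash
python3 -m pendant '[{"jaw":-1,"tx":0.07,"ty":-1.31,"tz":-3.11,"ax":0,"ay":0,"az":0},{"jaw":-1,"tx":0.1,"ty":-2.01,"tz":-5.54,"ax":0,"ay":0,"az":0},{"jaw":-1,"tx":0.12,"ty":-2.34,"tz":-7,"ax":0,"ay":0,"az":0},{"jaw":-1,"tx":0.12,"ty":-2.34,"tz":-7,"ax":0,"ay":0,"az":0}]'
python3 -m pendant '[{"jaw":-1,"tx":0,"ty":-0.05,"tz":-0.5,"ax":0,"ay":0,"az":0},{"jaw":-1,"tx":0,"ty":-0.05,"tz":-0.5,"ax":0,"ay":0,"az":0}]'
python3 -m pendant '[{"jaw":-1,"tx":0,"ty":-0.05,"tz":-0.5,"ax":0,"ay":0,"az":0},{"jaw":-1,"tx":0,"ty":-0.05,"tz":-0.5,"ax":0,"ay":0,"az":0}]'
```

```text
clock: 10.1
position: [0.5209, -0.0511, 0.0561]
ee_rot: [-0.001, 1.0, 0.025, 0.0]
contact_force: [4.3, 4.5, -4.1]
width: 0.0105
gripper_force: 26.4
clock: 10.35
position: [0.5211, -0.0512, 0.0548]
ee_rot: [-0.001, 1.0, 0.026, 0.001]
contact_force: [-2.4, 5.9, 19.7]
width: 0.0108
gripper_force: 28.8
clock: 10.6
position: [0.522, -0.0512, 0.0513]
ee_rot: [-0.001, 1.0, 0.026, 0.002]
contact_force: [-3.6, 9.2, 29.0]
width: 0.0107
gripper_force: 31.5
```

```bash
python3 -m pendant '[{"jaw":-0.3,"tx":0,"ty":0.05,"tz":0.5,"ax":0,"ay":0,"az":0},{"jaw":-0.3,"tx":0,"ty":0.05,"tz":0.5,"ax":0,"ay":0,"az":0},{"jaw":-0.3,"tx":0,"ty":0.05,"tz":0.5,"ax":0,"ay":0,"az":0},{"jaw":-0.3,"tx":0,"ty":0.05,"tz":5,"ax":0,"ay":0,"az":0},{"jaw":-0.3,"tx":0,"ty":0,"tz":11,"ax":0,"ay":0,"az":10},{"jaw":-0.3,"tx":0,"ty":0,"tz":17,"ax":0,"ay":0,"az":20},{"jaw":-0.3,"tx":0,"ty":0,"tz":23,"ax":0,"ay":0,"az":30},{"jaw":-0.3,"tx":0,"ty":0,"tz":26,"ax":0,"ay":0,"az":40},{"jaw":-0.3,"tx":-6,"ty":0,"tz":28,"ax":0,"ay":0,"az":50},{"jaw":-0.3,"tx":-12,"ty":0,"tz":28,"ax":0,"ay":0,"az":60}]'
cat > meas.py <<'E'
from h import *
import sys
tag=sys.argv[1]
for n in('top','side'):
    d=grab(n,n+tag+'.png');W=cloud(d);px=d['pixels'];h=hsv(px);H,S,V=[h[...,i].astype(int) for i in range(3)]
    x,y,z=[np.nan_to_num(W[...,i],nan=-9) for i in range(3)]
    tab=(x>.25)&(x<.85)&(y>-.6)&(y<.5)
    near=cv2.dilate((tab&(H>5)&(H<20)&(S>140)&(V>90)).astype(np.uint8),np.ones((7,7)))>0
    for c in clusters(W,px,near&(z>.070)&(z<.095),25):
        P=W[c];print(n,'rib table',len(P),rect(P),P[:,2].max().round(3))
    for c in clusters(W,px,near&(z>.130)&(z<.155)&(y>.25)&(V<110),15):
        P=W[c];print(n,'rib bar',len(P),rect(P),P[:,2].max().round(3))
    m=(z>.107)&(z<.125)&(y>.27)&(y<.4)&(x<.63)&(x>.37)&(H<20)&(S>90);P=W[m]
    if len(P)>20:print(n,'bar',len(P),rect(P),np.median(P,0).round(4))
    m=(z>.155)&(z<.18)&(y>.15)&(y<.45)&(x<.7)&(x>.3)&(S<80);print('walltop',m.sum(),rect(W[m]))
    m=((H<5)|(H>174))&(S>120)&(y<.02)&(y>-.1)&(x>.35)&(x<.7);P=W[m]
    if len(P)>10: print('handle',len(P),rect(P),np.median(P,0).round(4))
    m=(z>.016)&(y<.2)&(y>-.04)&(x>.35)&(x<.7)&(H>18)&(H<35)&(S>120);P=W[m]
    if len(P)>30:
        A=np.c_[P[:,1],np.ones(len(P))];k=np.linalg.lstsq(A,P[:,2],rcond=None)[0];print('guard slope deg',np.degrees(np.arctan(k[0])))
E
python3 meas.py 4
```

```text
clock: 11.85
position: [0.3999, -0.0535, 0.3275]
ee_rot: [0.001, 0.851, 0.525, -0.0]
contact_force: [0.6, -0.2, 0.7]
width: 0.0296
gripper_force: 0.0
top rib table 68 (array([ 545.9, -381.2]), array([46.4, 13.7]), 77.9) 0.09
top rib table 65 (array([ 543.8, -267.7]), array([13.6, 46. ]), 11.4) 0.089
top rib table 71 (array([ 446.4, -390. ]), array([14.4, 45.7]), 30.5) 0.089
top bar 663 (array([499.5, 320.1]), array([259.6,  24.8]), 3.2) [0.4974 0.3196 0.1145]
walltop 696 (array([497.9, 363.1]), array([343.4,  96.2]), 3.5)
handle 117 (array([520.8, -51.4]), array([132.7,  11.9]), 2.1) [ 0.5206 -0.0529  0.0776]
guard slope deg -9.018043321156165
side rib table 47 (array([ 544.9, -374.2]), array([40.8, 15.5]), 79.8) 0.087
side rib table 56 (array([ 542.9, -262.4]), array([13.4, 47.7]), 12.3) 0.087
side bar 1115 (array([499.9, 321.8]), array([260.7,  28.5]), 3.4) [0.4976 0.3246 0.115 ]
walltop 1204 (array([497.7, 367.1]), array([343.1,  95. ]), 2.8)
handle 135 (array([520.8, -49.7]), array([138.1,  13.6]), 3.8) [ 0.5197 -0.0489  0.0781]
guard slope deg -8.903803271038333
```

View pics/top4.png

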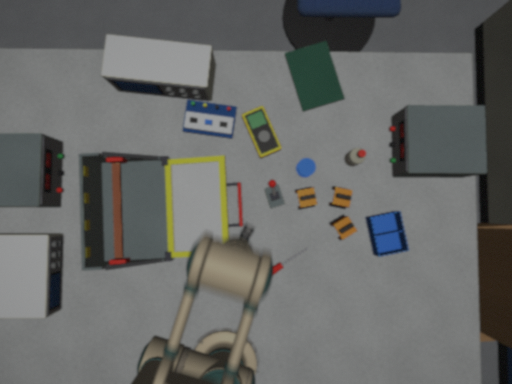

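```bash
python3 -m pendant '[{"jaw":0,"tx":3,"ty":-5,"tz":0,"ax":0,"ay":0,"az":10},{"jaw":0,"tx":6,"ty":-9,"tz":0,"ax":0,"ay":0,"az":20},{"jaw":0,"tx":9,"ty":-13,"tz":-2,"ax":0,"ay":0,"az":30},{"jaw":0,"tx":12,"ty":-17,"tz":-4,"ax":0,"ay":0,"az":38},{"jaw":0,"tx":14.4,"ty":-21.3,"tz":-10,"ax":0,"ay":0,"az":38},{"jaw":0,"tx":14.4,"ty":-21.3,"tz":-16,"ax":0,"ay":0,"az":38},{"jaw":0,"tx":14.4,"ty":-21.3,"tz":-20,"ax":0,"ay":0,"az":38},{"jaw":0,"tx":14.4,"ty":-21.3,"tz":-20,"ax":0,"ay":0,"az":38}]' 50
python3 -m pendant '[{"jaw":0,"tx":0,"ty":0,"tz":-3,"ax":0,"ay":0,"az":0},{"jaw":0,"tx":0,"ty":0,"tz":-5,"ax":0,"ay":0,"az":0},{"jaw":0,"tx":0,"ty":0,"tz":-6.2,"ax":0,"ay":0,"az":0},{"jaw":0,"tx":0,"ty":0,"tz":-6.2,"ax":0,"ay":0,"az":0}]'
python3 -m pendant '[{"jaw":-1,"tx":0,"ty":0,"tz":0,"ax":0,"ay":0,"az":0},{"jaw":-1,"tx":0,"ty":0,"tz":0,"ax":0,"ay":0,"az":0},{"jaw":-1,"tx":0,"ty":0,"tz":0,"ax":0,"ay":0,"az":0},{"jaw":-1,"tx":0,"ty":0,"tz":0,"ax":0,"ay":0,"az":0},{"jaw":-1,"tx":0,"ty":0,"tz":0,"ax":0,"ay":0,"az":0}]'
```

```text
clock: 12.95
position: [0.5414, -0.2644, 0.1217]
ee_rot: [-0.006, 0.637, 0.771, -0.001]
contact_force: [-0.5, 0.4, -0.1]
width: 0.0426
gripper_force: 0.0
clock: 13.45
position: [0.5449, -0.2661, 0.0656]
ee_rot: [0.0, 0.636, 0.771, 0.0]
contact_force: [-0.1, -1.3, -0.8]
width: 0.0429
gripper_force: 0.0
clock: 14.08
position: [0.5449, -0.2664, 0.0661]
ee_rot: [0.001, 0.636, 0.771, 0.0]
contact_force: [-0.2, 0.8, 6.9]
width: 0.0127
gripper_force: 54.0
```

```bash
python3 -m pendant '[{"jaw":-1,"tx":0,"ty":0,"tz":3,"ax":0,"ay":0,"az":0},{"jaw":-1,"tx":0,"ty":0,"tz":8,"ax":0,"ay":0,"az":0},{"jaw":-1,"tx":0,"ty":0,"tz":13,"ax":0,"ay":0,"az":0},{"jaw":-1,"tx":0,"ty":0,"tz":18,"ax":0,"ay":0,"az":0},{"jaw":-1,"tx":0,"ty":0,"tz":23,"ax":0,"ay":0,"az":0},{"jaw":-1,"tx":0,"ty":0,"tz":24.4,"ax":0,"ay":0,"az":0},{"jaw":-1,"tx":0,"ty":0,"tz":24.4,"ax":0,"ay":0,"az":0}]'
python3 -m pendant '[{"jaw":-1,"tx":0,"ty":5,"tz":0,"ax":0,"ay":0,"az":8},{"jaw":-1,"tx":0,"ty":11,"tz":0,"ax":0,"ay":0,"az":16},{"jaw":-1,"tx":0,"ty":17,"tz":0,"ax":0,"ay":0,"az":24},{"jaw":-1,"tx":0,"ty":23,"tz":0,"ax":0,"ay":0,"az":32},{"jaw":-1,"tx":0,"ty":29,"tz":0,"ax":0,"ay":0,"az":40},{"jaw":-1,"tx":0,"ty":35,"tz":0,"ax":0,"ay":0,"az":48},{"jaw":-1,"tx":1,"ty":41,"tz":0,"ax":0,"ay":0,"az":56},{"jaw":-1,"tx":2,"ty":47,"tz":0,"ax":0,"ay":0,"az":64},{"jaw":-1,"tx":3,"ty":53,"tz":0,"ax":0,"ay":0,"az":73},{"jaw":-1,"tx":3.5,"ty":59.2,"tz":0,"ax":0,"ay":0,"az":82.2}]'
python3 -m pendant '[{"jaw":-1,"tx":0,"ty":0,"tz":0,"ax":0,"ay":0,"az":0},{"jaw":-1,"tx":0,"ty":0,"tz":0,"ax":0,"ay":0,"az":0},{"jaw":-1,"tx":0,"ty":0,"tz":0,"ax":0,"ay":0,"az":0}]'
python3 - <<'E'
from h import *
for n in('top','side'):
    d=grab(n,n+'5.png');W=cloud(d);h=hsv(d['pixels']);H,S,V=[h[...,i].astype(int) for i in range(3)]
    x,y,z=[np.nan_to_num(W[...,i],nan=-9) for i in range(3)]
    m=(H>5)&(H<20)&(S>140)&(V>90)&(z>.2)&(y>.2);P=W[m];print(n,len(P),len(P) and rect(P), P.mean(0))
E
```

```text
clock: 14.95
position: [0.5443, -0.2658, 0.3087]
ee_rot: [0.0, 0.636, 0.771, 0.0]
contact_force: [0.2, 0.1, -2.5]
width: 0.0129
gripper_force: 53.0
clock: 16.2
position: [0.5787, 0.3275, 0.3051]
ee_rot: [-0.003, -0.03, 1.0, -0.001]
contact_force: [1.8, 0.2, -0.7]
width: 0.0126
gripper_force: 53.0
clock: 16.58
position: [0.5791, 0.3244, 0.3079]
ee_rot: [-0.001, -0.027, 1.0, -0.001]
contact_force: [0.2, -0.8, -1.3]
width: 0.013
gripper_force: 53.0
top 150 (array([565.1, 316.4]), array([65.5, 59.5]), 54.5) [0.56181382 0.31588216 0.30532023]
side 582 (array([578.1, 324.3]), array([56.3, 60.2]), 3.2) [0.57421764 0.34150674 0.29054743]
```

View pics/side5.png

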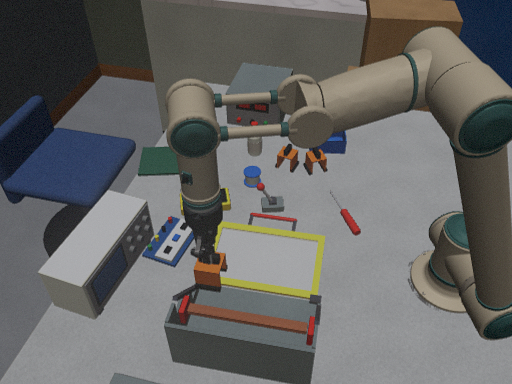

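```bash
python3 -m pendant '[{"jaw":-1,"tx":0,"ty":0.1,"tz":-4,"ax":0,"ay":0,"az":0},{"jaw":-1,"tx":0,"ty":0.1,"tz":-8,"ax":0,"ay":0,"az":0},{"jaw":-1,"tx":0,"ty":0.1,"tz":-11,"ax":0,"ay":0,"az":0},{"jaw":-1,"tx":0,"ty":0.1,"tz":-13.5,"ax":0,"ay":0,"az":0},{"jaw":-1,"tx":0,"ty":0.1,"tz":-15.5,"ax":0,"ay":0,"az":0},{"jaw":-1,"tx":0,"ty":0.1,"tz":-17,"ax":0,"ay":0,"az":0},{"jaw":-1,"tx":0,"ty":0.1,"tz":-17.7,"ax":0,"ay":0,"az":0},{"jaw":-1,"tx":0,"ty":0.1,"tz":-17.7,"ax":0,"ay":0,"az":0}]'
python3 -m pendant '[{"jaw":-1,"tx":0,"ty":0,"tz":-0.3,"ax":0,"ay":0,"az":0},{"jaw":-1,"tx":0,"ty":0,"tz":-0.3,"ax":0,"ay":0,"az":0}]'
```

```text
clock: 17.68
position: [0.5795, 0.3268, 0.1319]
ee_rot: [-0.0, -0.027, 1.0, 0.0]
contact_force: [-0.2, -0.7, -2.0]
width: 0.0129
gripper_force: 52.9
clock: 17.92
position: [0.5795, 0.3272, 0.1294]
ee_rot: [0.0, -0.028, 1.0, 0.0]
contact_force: [-0.8, -0.4, -1.6]
width: 0.0127
gripper_force: 52.9
```

```bash
python3 -m pendant '[{"jaw":-1,"tx":0,"ty":-0.1,"tz":-0.2,"ax":0,"ay":0,"az":0},{"jaw":-1,"tx":0,"ty":-0.1,"tz":-0.3,"ax":0,"ay":0,"az":0},{"jaw":-1,"tx":0,"ty":-0.1,"tz":-0.3,"ax":0,"ay":0,"az":0}]'
python3 -m pendant '[{"jaw":-1,"tx":0,"ty":0,"tz":-0.15,"ax":0,"ay":0,"az":0},{"jaw":-1,"tx":0,"ty":0,"tz":-0.15,"ax":0,"ay":0,"az":0}]'
```

```text
clock: 18.3
position: [0.5796, 0.3261, 0.1271]
ee_rot: [0.001, -0.028, 1.0, 0.0]
contact_force: [-0.7, -1.5, 5.3]
width: 0.013
gripper_force: 53.7
clock: 18.55
position: [0.5796, 0.3261, 0.127]
ee_rot: [0.001, -0.028, 1.0, 0.0]
contact_force: [-2.9, -2.9, 10.7]
width: 0.0128
gripper_force: 54.6
```

```bash
python3 -m pendant '[{"jaw":-0.2,"tx":0,"ty":0,"tz":0.1,"ax":0,"ay":0,"az":0},{"jaw":-0.2,"tx":0,"ty":0,"tz":0.1,"ax":0,"ay":0,"az":0},{"jaw":-0.2,"tx":0,"ty":0,"tz":0.1,"ax":0,"ay":0,"az":0},{"jaw":-0.2,"tx":0,"ty":0,"tz":3,"ax":0,"ay":0,"az":0},{"jaw":-0.2,"tx":0,"ty":0,"tz":8,"ax":0,"ay":0,"az":0},{"jaw":-0.2,"tx":0,"ty":0,"tz":14,"ax":0,"ay":0,"az":0},{"jaw":-0.2,"tx":0,"ty":0,"tz":18,"ax":0,"ay":0,"az":0}]'
python3 -m pendant '[{"jaw":0,"tx":-0.7,"ty":-6,"tz":0,"ax":0,"ay":0,"az":-10},{"jaw":0,"tx":-1.4,"ty":-12,"tz":0,"ax":0,"ay":0,"az":-20},{"jaw":0,"tx":-2,"ty":-18,"tz":0,"ax":0,"ay":0,"az":-30},{"jaw":0,"tx":-3,"ty":-24,"tz":0,"ax":0,"ay":0,"az":-40},{"jaw":0,"tx":-3.4,"ty":-30,"tz":0,"ax":0,"ay":0,"az":-50},{"jaw":0,"tx":-3.4,"ty":-30,"tz":0,"ax":0,"ay":0,"az":-60}]'
python3 meas.py 6
```

```text
clock: 19.42
position: [0.58, 0.3263, 0.3073]
ee_rot: [0.002, -0.028, 1.0, 0.001]
contact_force: [0.6, 0.6, -0.1]
width: 0.0341
gripper_force: 0.0
clock: 20.18
position: [0.545, 0.0218, 0.3042]
ee_rot: [0.0, 0.481, 0.877, -0.001]
contact_force: [0.5, 0.3, -0.9]
width: 0.0426
gripper_force: 0.0
top rib table 70 (array([ 545.8, -381.7]), array([46.2, 13.9]), 76.7) 0.089
top rib table 72 (array([ 446.4, -389.6]), array([14.1, 45.1]), 30.4) 0.089
top rib bar 98 (array([579.2, 323.3]), array([45. , 15.5]), 2.2) 0.149
top bar 777 (array([499.6, 319.6]), array([259.1,  57.4]), 1.8) [0.5217 0.3172 0.1159]
walltop 700 (array([498. , 363.6]), array([343.2,  95.6]), 2.9)
handle 116 (array([520.9, -50.9]), array([132.9,  10.5]), 2.2) [ 0.5205 -0.0528  0.0773]
guard slope deg -27.065850349076758
side rib table 44 (array([ 545.2, -376.3]), array([42.7, 15.8]), 81.4) 0.086
side rib table 51 (array([ 446.7, -385.1]), array([14.6, 48. ]), 31.7) 0.088
side rib table 120 (array([576.9, 353.5]), array([56.5,  5.6]), 5.4) 0.095
side rib bar 124 (array([578.1, 326.5]), array([46.7, 16. ]), 5.5) 0.151
side bar 1239 (array([500.1, 322.3]), array([260.9,  58.9]), 3.0) [0.5125 0.3265 0.1159]
walltop 1198 (array([498.2, 368.7]), array([344.1,  94.8]), 2.6)
handle 134 (array([521.3, -49.4]), array([138.6,  14.3]), 2.5) [ 0.5207 -0.0494  0.0775]
guard slope deg -8.930420639140259
```

```bash
python3 -m pendant '[{"jaw":0,"tx":0,"ty":-6,"tz":0,"ax":0,"ay":0,"az":-9},{"jaw":0,"tx":0,"ty":-12,"tz":0,"ax":0,"ay":0,"az":-18},{"jaw":0,"tx":0,"ty":-18,"tz":0,"ax":0,"ay":0,"az":-27},{"jaw":0,"tx":0,"ty":-24,"tz":0,"ax":0,"ay":0,"az":-36},{"jaw":0,"tx":0,"ty":-30,"tz":-2,"ax":0,"ay":0,"az":-45.4},{"jaw":0,"tx":0,"ty":-36,"tz":-6,"ax":0,"ay":0,"az":-45.4},{"jaw":0,"tx":0,"ty":-40.6,"tz":-12,"ax":0,"ay":0,"az":-45.4},{"jaw":0,"tx":0,"ty":-40.6,"tz":-18,"ax":0,"ay":0,"az":-45.4},{"jaw":0,"tx":0,"ty":-40.6,"tz":-18,"ax":0,"ay":0,"az":-45.4}]'
python3 - <<'E'
from h import *
s=manip.get_state();print(s['position'],2*np.degrees(np.arctan2(s['ee_rot'][2],s['ee_rot'][1]))-90)
E
```

```text
clock: 21.4
position: [0.5434, -0.3781, 0.1195]
ee_rot: [-0.005, 0.778, 0.629, -0.001]
contact_force: [-0.2, 0.7, 0.3]
width: 0.0428
gripper_force: 0.0
[ 0.5434145  -0.37807337  0.1194635 ] -12.110002442315164
```

```bash
python3 -m pendant '[{"jaw":0,"tx":0,"ty":0,"tz":-3,"ax":0,"ay":0,"az":0},{"jaw":0,"tx":0,"ty":0,"tz":-5,"ax":0,"ay":0,"az":0},{"jaw":0,"tx":0,"ty":0,"tz":-6.1,"ax":0,"ay":0,"az":0},{"jaw":0,"tx":0,"ty":0,"tz":-6.1,"ax":0,"ay":0,"az":0}]'
python3 -m pendant '[{"jaw":-1,"tx":0,"ty":0,"tz":0,"ax":0,"ay":0,"az":0},{"jaw":-1,"tx":0,"ty":0,"tz":0,"ax":0,"ay":0,"az":0},{"jaw":-1,"tx":0,"ty":0,"tz":0,"ax":0,"ay":0,"az":0},{"jaw":-1,"tx":0,"ty":0,"tz":0,"ax":0,"ay":0,"az":0},{"jaw":-1,"tx":0,"ty":0,"tz":0,"ax":0,"ay":0,"az":0}]' 50
```

```text
clock: 21.9
position: [0.546, -0.3793, 0.064]
ee_rot: [0.0, 0.778, 0.628, 0.0]
contact_force: [0.2, 0.3, -0.2]
width: 0.0429
gripper_force: 0.0
clock: 22.52
position: [0.5464, -0.3806, 0.065]
ee_rot: [0.002, 0.779, 0.628, 0.001]
contact_force: [0.9, 0.7, 5.4]
width: 0.0126
gripper_force: 51.3
```

```bash
python3 -m pendant '[{"jaw":-1,"tx":0,"ty":0,"tz":3,"ax":0,"ay":0,"az":0},{"jaw":-1,"tx":0,"ty":0,"tz":8,"ax":0,"ay":0,"az":0},{"jaw":-1,"tx":0,"ty":0,"tz":13,"ax":0,"ay":0,"az":0},{"jaw":-1,"tx":0,"ty":0,"tz":18,"ax":0,"ay":0,"az":0},{"jaw":-1,"tx":0,"ty":0,"tz":23,"ax":0,"ay":0,"az":0},{"jaw":-1,"tx":-0.3,"ty":5,"tz":24.4,"ax":0,"ay":0,"az":8},{"jaw":-1,"tx":-0.6,"ty":11,"tz":24.4,"ax":0,"ay":0,"az":16},{"jaw":-1,"tx":-1,"ty":17,"tz":24.4,"ax":0,"ay":0,"az":24},{"jaw":-1,"tx":-1.3,"ty":23,"tz":24.4,"ax":0,"ay":0,"az":33},{"jaw":-1,"tx":-1.6,"ty":29,"tz":24.4,"ax":0,"ay":0,"az":42}]'
python3 -m pendant '[{"jaw":-1,"tx":-0.4,"ty":6,"tz":0,"ax":0,"ay":0,"az":9},{"jaw":-1,"tx":-0.8,"ty":12,"tz":0,"ax":0,"ay":0,"az":18},{"jaw":-1,"tx":-1.2,"ty":18,"tz":0,"ax":0,"ay":0,"az":27},{"jaw":-1,"tx":-1.6,"ty":24,"tz":0,"ax":0,"ay":0,"az":36},{"jaw":-1,"tx":-2,"ty":30,"tz":0,"ax":0,"ay":0,"az":45},{"jaw":-1,"tx":-2.5,"ty":36,"tz":0,"ax":0,"ay":0,"az":54},{"jaw":-1,"tx":-3,"ty":41.2,"tz":0,"ax":0,"ay":0,"az":63.4},{"jaw":-1,"tx":-3,"ty":41.2,"tz":0,"ax":0,"ay":0,"az":63.4},{"jaw":-1,"tx":-3,"ty":41.2,"tz":0,"ax":0,"ay":0,"az":63.4},{"jaw":-1,"tx":-3,"ty":41.2,"tz":0,"ax":0,"ay":0,"az":63.4}]'
```

```text
clock: 23.78
position: [0.5284, -0.088, 0.3069]
ee_rot: [-0.001, 0.5, 0.866, -0.0]
contact_force: [0.9, 0.3, -1.8]
width: 0.0126
gripper_force: 50.2
clock: 25.02
position: [0.4995, 0.3206, 0.3073]
ee_rot: [-0.0, -0.026, 1.0, -0.0]
contact_force: [0.2, 0.1, -1.5]
width: 0.0125
gripper_force: 50.3
```

```bash
python3 -m pendant '[{"jaw":-1,"tx":0,"ty":0.1,"tz":-4,"ax":0,"ay":0,"az":0},{"jaw":-1,"tx":0,"ty":0.1,"tz":-8,"ax":0,"ay":0,"az":0},{"jaw":-1,"tx":0,"ty":0.1,"tz":-11,"ax":0,"ay":0,"az":0},{"jaw":-1,"tx":0,"ty":0.1,"tz":-13.5,"ax":0,"ay":0,"az":0},{"jaw":-1,"tx":0,"ty":0.1,"tz":-15.5,"ax":0,"ay":0,"az":0},{"jaw":-1,"tx":0,"ty":0.1,"tz":-17,"ax":0,"ay":0,"az":0},{"jaw":-1,"tx":0,"ty":0.1,"tz":-17.8,"ax":0,"ay":0,"az":0},{"jaw":-1,"tx":0,"ty":0.1,"tz":-17.8,"ax":0,"ay":0,"az":0}]'
python3 -m pendant '[{"jaw":-1,"tx":0,"ty":0,"tz":-0.3,"ax":0,"ay":0,"az":0},{"jaw":-1,"tx":0,"ty":0,"tz":-0.4,"ax":0,"ay":0,"az":0},{"jaw":-1,"tx":0,"ty":0,"tz":-0.4,"ax":0,"ay":0,"az":0}]'
```

```text
clock: 26.02
position: [0.4994, 0.3227, 0.1293]
ee_rot: [-0.0, -0.027, 1.0, -0.0]
contact_force: [-0.4, -0.5, -1.8]
width: 0.0126
gripper_force: 50.2
clock: 26.4
position: [0.4996, 0.3233, 0.126]
ee_rot: [0.001, -0.028, 1.0, 0.0]
contact_force: [-0.1, -0.4, -0.1]
width: 0.0126
gripper_force: 50.5
```

```bash
python3 -m pendant '[{"jaw":-1,"tx":0,"ty":-0.1,"tz":-0.2,"ax":0,"ay":0,"az":0},{"jaw":-1,"tx":0,"ty":-0.1,"tz":-0.2,"ax":0,"ay":0,"az":0}]'
python3 -m pendant '[{"jaw":-0.2,"tx":0,"ty":0,"tz":0,"ax":0,"ay":0,"az":0},{"jaw":-0.2,"tx":0,"ty":0,"tz":0.2,"ax":0,"ay":0,"az":0},{"jaw":-0.2,"tx":0,"ty":0,"tz":0.2,"ax":0,"ay":0,"az":0},{"jaw":-0.2,"tx":0,"ty":0,"tz":3,"ax":0,"ay":0,"az":0},{"jaw":-0.2,"tx":0,"ty":0,"tz":8,"ax":0,"ay":0,"az":0},{"jaw":-0.2,"tx":0,"ty":0,"tz":14,"ax":0,"ay":0,"az":0},{"jaw":-0.2,"tx":0,"ty":0,"tz":18,"ax":0,"ay":0,"az":0}]'
python3 -m pendant '[{"jaw":0,"tx":-0.4,"ty":-6,"tz":0,"ax":0,"ay":0,"az":-10},{"jaw":0,"tx":-0.8,"ty":-12,"tz":0,"ax":0,"ay":0,"az":-20},{"jaw":0,"tx":-1.2,"ty":-18,"tz":0,"ax":0,"ay":0,"az":-30},{"jaw":0,"tx":-1.6,"ty":-24,"tz":0,"ax":0,"ay":0,"az":-40},{"jaw":0,"tx":-2,"ty":-30,"tz":0,"ax":0,"ay":0,"az":-50},{"jaw":0,"tx":-2,"ty":-30,"tz":0,"ax":0,"ay":0,"az":-50},{"jaw":0,"tx":-2,"ty":-30,"tz":0,"ax":0,"ay":0,"az":-50}]'
python3 meas.py 7 | grep rib
python3 - <<'E'
from h import *
s=manip.get_state();print(s['position'],2*np.degrees(np.arctan2(s['ee_rot'][2],s['ee_rot'][1]))-90)
E
```

```text
clock: 26.65
position: [0.4997, 0.3232, 0.126]
ee_rot: [0.001, -0.027, 1.0, 0.001]
contact_force: [-2.4, 0.6, 8.8]
width: 0.0129
gripper_force: 51.8
clock: 27.52
position: [0.5, 0.3223, 0.3063]
ee_rot: [0.002, -0.028, 1.0, 0.001]
contact_force: [0.9, -0.4, 0.6]
width: 0.0342
gripper_force: 0.0
clock: 28.4
position: [0.4794, 0.0222, 0.3033]
ee_rot: [-0.0, 0.398, 0.918, 0.0]
contact_force: [-0.1, 0.6, 0.5]
width: 0.0425
gripper_force: 0.0
top rib table 73 (array([ 446.3, -390. ]), array([14.7, 45.3]), 31.5) 0.089
top rib bar 95 (array([579.3, 322.3]), array([45.7, 14.9]), 2.2) 0.148
top rib bar 94 (array([500.3, 320.5]), array([42.5, 15.3]), 3.3) 0.149
side rib table 52 (array([ 444.7, -384.9]), array([16.2, 50. ]), 30.4) 0.089
side rib table 121 (array([576.9, 352.9]), array([56.5,  9. ]), 8.0) 0.095
side rib table 108 (array([497.9, 350.2]), array([55.9,  5.6]), 3.7) 0.095
side rib bar 125 (array([578.2, 325.6]), array([45.8, 18. ]), 3.1) 0.149
side rib bar 132 (array([498.8, 323.4]), array([45.3, 17.2]), 5.5) 0.149
[0.4794165  0.02326881 0.30332906] 43.27247087893974
```

```bash
python3 -m pendant '[{"jaw":0,"tx":-0.5,"ty":-6,"tz":0,"ax":0,"ay":0,"az":-3},{"jaw":0,"tx":-1,"ty":-12,"tz":0,"ax":0,"ay":0,"az":-6},{"jaw":0,"tx":-1.5,"ty":-18,"tz":0,"ax":0,"ay":0,"az":-9},{"jaw":0,"tx":-2,"ty":-24,"tz":0,"ax":0,"ay":0,"az":-12},{"jaw":0,"tx":-2.5,"ty":-30,"tz":-2,"ax":0,"ay":0,"az":-12},{"jaw":0,"tx":-3,"ty":-36,"tz":-6,"ax":0,"ay":0,"az":-12},{"jaw":0,"tx":-3.4,"ty":-41.2,"tz":-12,"ax":0,"ay":0,"az":-12},{"jaw":0,"tx":-3.4,"ty":-41.2,"tz":-17,"ax":0,"ay":0,"az":-12},{"jaw":0,"tx":-3.4,"ty":-41.2,"tz":-17,"ax":0,"ay":0,"az":-12},{"jaw":0,"tx":-3.4,"ty":-41.2,"tz":-17,"ax":0,"ay":0,"az":-12}]'
python3 meas.py 8 | grep 'rib table'
```

```text
clock: 29.75
position: [0.4465, -0.3889, 0.1339]
ee_rot: [-0.0, 0.49, 0.871, 0.0]
contact_force: [-0.3, -0.4, -0.0]
width: 0.0428
gripper_force: 0.0
top rib table 47 (array([ 442.1, -383.3]), array([14.5, 28.4]), 30.4) 0.087
side rib table 54 (array([ 444.9, -382. ]), array([15.6, 48.6]), 28.3) 0.089
side rib table 122 (array([577. , 352.8]), array([56.4,  7.1]), 6.3) 0.095
side rib table 107 (array([497.9, 350.6]), array([56.2,  6.9]), 7.1) 0.095
```

```bash
python3 -m pendant '[{"jaw":0,"tx":0,"ty":0,"tz":-3,"ax":0,"ay":0,"az":0},{"jaw":0,"tx":0,"ty":0,"tz":-5.5,"ax":0,"ay":0,"az":0},{"jaw":0,"tx":0,"ty":0,"tz":-6.9,"ax":0,"ay":0,"az":0},{"jaw":0,"tx":0,"ty":0,"tz":-6.9,"ax":0,"ay":0,"az":0}]'
python3 -m pendant '[{"jaw":-1,"tx":0,"ty":0,"tz":0,"ax":0,"ay":0,"az":0},{"jaw":-1,"tx":0,"ty":0,"tz":0,"ax":0,"ay":0,"az":0},{"jaw":-1,"tx":0,"ty":0,"tz":0,"ax":0,"ay":0,"az":0},{"jaw":-1,"tx":0,"ty":0,"tz":0,"ax":0,"ay":0,"az":0},{"jaw":-1,"tx":0,"ty":0,"tz":0,"ax":0,"ay":0,"az":0}]' 50
python3 - <<'E'
from h import *
s=manip.get_state();print(s['position'],2*np.degrees(np.arctan2(s['ee_rot'][2],s['ee_rot'][1]))-90)
E
```

```text
clock: 30.35
position: [0.4458, -0.3897, 0.0651]
ee_rot: [0.0, 0.491, 0.871, -0.0]
contact_force: [0.2, -0.2, -0.5]
width: 0.0426
gripper_force: 0.0
clock: 30.98
position: [0.4463, -0.3905, 0.0656]
ee_rot: [0.001, 0.491, 0.871, -0.0]
contact_force: [1.7, 1.7, 6.3]
width: 0.0128
gripper_force: 54.1
[ 0.44626484 -0.39049885  0.06560761] 31.141646754553975
```

```bash
python3 -m pendant '[{"jaw":-1,"tx":0,"ty":0,"tz":3,"ax":0,"ay":0,"az":0},{"jaw":-1,"tx":0,"ty":0,"tz":8,"ax":0,"ay":0,"az":0},{"jaw":-1,"tx":0,"ty":0,"tz":13,"ax":0,"ay":0,"az":0},{"jaw":-1,"tx":0,"ty":0,"tz":18,"ax":0,"ay":0,"az":0},{"jaw":-1,"tx":0,"ty":0,"tz":23,"ax":0,"ay":0,"az":0},{"jaw":-1,"tx":0,"ty":5,"tz":24.2,"ax":0,"ay":0,"az":5},{"jaw":-1,"tx":0,"ty":11,"tz":24.2,"ax":0,"ay":0,"az":10},{"jaw":-1,"tx":0,"ty":17,"tz":24.2,"ax":0,"ay":0,"az":15},{"jaw":-1,"tx":0,"ty":23,"tz":24.2,"ax":0,"ay":0,"az":20},{"jaw":-1,"tx":0,"ty":29,"tz":24.2,"ax":0,"ay":0,"az":25}]'
python3 -m pendant '[{"jaw":-1,"tx":0,"ty":6,"tz":0,"ax":0,"ay":0,"az":6},{"jaw":-1,"tx":-0.3,"ty":12,"tz":0,"ax":0,"ay":0,"az":12},{"jaw":-1,"tx":-0.7,"ty":18,"tz":0,"ax":0,"ay":0,"az":18},{"jaw":-1,"tx":-1.2,"ty":24,"tz":0,"ax":0,"ay":0,"az":24},{"jaw":-1,"tx":-1.7,"ty":30,"tz":0,"ax":0,"ay":0,"az":30},{"jaw":-1,"tx":-2.2,"ty":36,"tz":0,"ax":0,"ay":0,"az":35},{"jaw":-1,"tx":-2.6,"ty":41.8,"tz":0,"ax":0,"ay":0,"az":37},{"jaw":-1,"tx":-2.6,"ty":41.8,"tz":0,"ax":0,"ay":0,"az":37},{"jaw":-1,"tx":-2.6,"ty":41.8,"tz":0,"ax":0,"ay":0,"az":37},{"jaw":-1,"tx":-2.6,"ty":41.8,"tz":0,"ax":0,"ay":0,"az":37}]'
```

```text
clock: 32.22
position: [0.4445, -0.0982, 0.3059]
ee_rot: [-0.0, 0.29, 0.957, 0.0]
contact_force: [0.4, 0.9, -1.7]
width: 0.0126
gripper_force: 53.1
clock: 33.48
position: [0.4194, 0.3167, 0.3063]
ee_rot: [-0.0, -0.027, 1.0, -0.0]
contact_force: [-0.0, -0.5, -0.5]
width: 0.0125
gripper_force: 53.1
```

```bash
python3 -m pendant '[{"jaw":-1,"tx":0,"ty":0.05,"tz":-4,"ax":0,"ay":0,"az":0},{"jaw":-1,"tx":0,"ty":0.05,"tz":-8,"ax":0,"ay":0,"az":0},{"jaw":-1,"tx":0,"ty":0.05,"tz":-11,"ax":0,"ay":0,"az":0},{"jaw":-1,"tx":0,"ty":0.05,"tz":-13.5,"ax":0,"ay":0,"az":0},{"jaw":-1,"tx":0,"ty":0.05,"tz":-15.5,"ax":0,"ay":0,"az":0},{"jaw":-1,"tx":0,"ty":0.05,"tz":-17,"ax":0,"ay":0,"az":0},{"jaw":-1,"tx":0,"ty":0.05,"tz":-17.8,"ax":0,"ay":0,"az":0},{"jaw":-1,"tx":0,"ty":0.05,"tz":-17.8,"ax":0,"ay":0,"az":0}]'
python3 -m pendant '[{"jaw":-1,"tx":0,"ty":0,"tz":-0.2,"ax":0,"ay":0,"az":0},{"jaw":-1,"tx":0,"ty":0,"tz":-0.3,"ax":0,"ay":0,"az":0},{"jaw":-1,"tx":0,"ty":0,"tz":-0.3,"ax":0,"ay":0,"az":0}]'
```

```text
clock: 34.48
position: [0.4194, 0.3182, 0.1283]
ee_rot: [-0.0, -0.027, 1.0, -0.0]
contact_force: [-0.6, -0.1, -1.0]
width: 0.0126
gripper_force: 53.1
clock: 34.85
position: [0.4198, 0.3189, 0.1264]
ee_rot: [0.001, -0.028, 1.0, 0.0]
contact_force: [-0.5, -0.1, 3.9]
width: 0.0128
gripper_force: 53.8
```

```bash
python3 -m pendant '[{"jaw":-1,"tx":0,"ty":0,"tz":-0.1,"ax":0,"ay":0,"az":0},{"jaw":-0.2,"tx":0,"ty":0,"tz":0,"ax":0,"ay":0,"az":0},{"jaw":-0.2,"tx":0,"ty":0,"tz":0.2,"ax":0,"ay":0,"az":0},{"jaw":-0.2,"tx":0,"ty":0,"tz":0.2,"ax":0,"ay":0,"az":0},{"jaw":-0.2,"tx":0,"ty":0,"tz":3,"ax":0,"ay":0,"az":0},{"jaw":-0.2,"tx":0,"ty":0,"tz":8,"ax":0,"ay":0,"az":0},{"jaw":-0.2,"tx":0,"ty":0,"tz":14,"ax":0,"ay":0,"az":0},{"jaw":-0.2,"tx":0,"ty":0,"tz":18,"ax":0,"ay":0,"az":0}]'
python3 -m pendant '[{"jaw":-0.3,"tx":1.5,"ty":-6,"tz":0,"ax":0,"ay":0,"az":0},{"jaw":-0.3,"tx":3,"ty":-12,"tz":0,"ax":0,"ay":0,"az":0},{"jaw":-0.3,"tx":5,"ty":-18,"tz":0,"ax":0,"ay":0,"az":0},{"jaw":-0.3,"tx":7,"ty":-24,"tz":0,"ax":0,"ay":0,"az":0},{"jaw":-0.3,"tx":9,"ty":-30,"tz":0,"ax":0,"ay":0,"az":0},{"jaw":-0.3,"tx":10.1,"ty":-36.7,"tz":0,"ax":0,"ay":0,"az":0},{"jaw":-0.3,"tx":10.1,"ty":-36.7,"tz":0,"ax":0,"ay":0,"az":0},{"jaw":-0.3,"tx":10.1,"ty":-36.7,"tz":0,"ax":0,"ay":0,"az":0}]'
python3 meas.py 9
python3 - <<'E'
import cv2
a=cv2.imread('pics/side9.png')[120:370,130:390];b=cv2.imread('pics/top9.png')[130:280,60:420]
cv2.imwrite('pics/c9.png',cv2.vconcat([cv2.resize(a,(580,340)),cv2.resize(b,(580,242))]))
E
```

```text
clock: 35.85
position: [0.4199, 0.3189, 0.3082]
ee_rot: [0.001, -0.028, 1.0, 0.001]
contact_force: [-0.3, 0.0, -0.0]
width: 0.0342
gripper_force: 0.0
clock: 36.85
position: [0.5202, -0.0485, 0.305]
ee_rot: [-0.0, -0.027, 1.0, 0.001]
contact_force: [-0.0, 0.1, -0.3]
width: 0.03
gripper_force: 0.0
top rib table 26 (array([578.8, 296.3]), array([ 5.5, 55.5]), 87.1) 0.094
top rib bar 87 (array([579.2, 314.3]), array([45.6, 15.6]), 1.6) 0.149
top rib bar 93 (array([500.3, 320.5]), array([42.6, 14.5]), 3.7) 0.148
top rib bar 97 (array([419.1, 316. ]), array([16. , 44.3]), 89.3) 0.149
top bar 966 (array([499.6, 318.8]), array([258.8,  61.2]), 0.5) [0.4944 0.3114 0.1192]
walltop 688 (array([498.3, 363.2]), array([342.9,  98.3]), 2.6)
guard slope deg -10.524177736846205
side rib table 151 (array([576.5, 351. ]), array([57.4, 13.1]), 5.2) 0.095
side rib table 113 (array([497.7, 350.3]), array([55.7,  6.7]), 5.6) 0.095
side rib table 106 (array([416. , 346.8]), array([54.8,  5.4]), 3.5) 0.095
side rib bar 122 (array([577.2, 320.8]), array([46.1, 16.7]), 1.3) 0.149
side rib bar 132 (array([499.1, 323. ]), array([45.7, 17.8]), 3.0) 0.15
side rib bar 131 (array([417.8, 319.6]), array([45.1, 18.4]), 6.9) 0.151
side bar 1456 (array([499.7, 321.6]), array([259.5,  64.5]), 0.6) [0.4939 0.3319 0.1196]
walltop 1205 (array([498.2, 367.8]), array([344.3,  95.4]), 3.1)
handle 133 (array([519.2, -48.8]), array([135.8,  17.1]), 4.2) [ 0.5201 -0.0485  0.0779]
guard slope deg -8.828953218873549
```

View pics/c9.png

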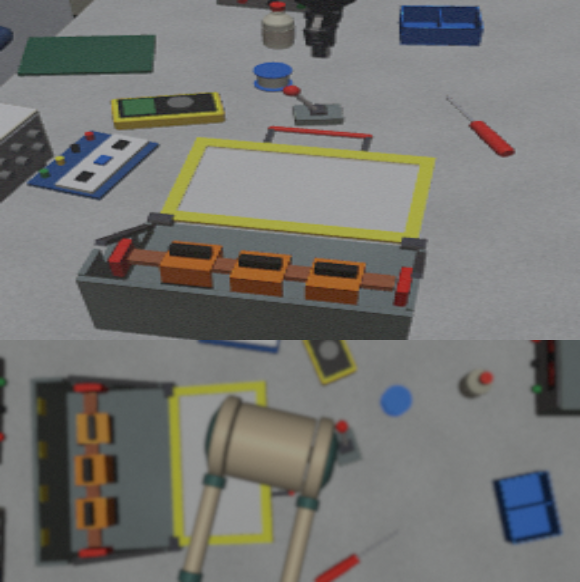

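```bash
python3 -m pendant '[{"jaw":-0.2,"tx":1,"ty":6,"tz":0,"ax":0,"ay":0,"az":0},{"jaw":-0.2,"tx":2,"ty":12,"tz":0,"ax":0,"ay":0,"az":0},{"jaw":-0.2,"tx":3,"ty":18,"tz":0,"ax":0,"ay":0,"az":0},{"jaw":-0.2,"tx":4,"ty":24,"tz":0,"ax":0,"ay":0,"az":0},{"jaw":-0.2,"tx":5,"ty":30,"tz":0,"ax":0,"ay":0,"az":0},{"jaw":-0.2,"tx":5.9,"ty":36.5,"tz":0,"ax":0,"ay":0,"az":0},{"jaw":-0.2,"tx":5.9,"ty":36.5,"tz":0,"ax":0,"ay":0,"az":0},{"jaw":-0.2,"tx":5.9,"ty":36.5,"tz":0,"ax":0,"ay":0,"az":0}]' 40
python3 -m pendant '[{"jaw":-0.2,"tx":0,"ty":0,"tz":-5,"ax":0,"ay":0,"az":0},{"jaw":-0.2,"tx":0,"ty":0,"tz":-10,"ax":0,"ay":0,"az":0},{"jaw":-0.2,"tx":0,"ty":0,"tz":-14,"ax":0,"ay":0,"az":0},{"jaw":-0.2,"tx":0,"ty":0,"tz":-17,"ax":0,"ay":0,"az":0},{"jaw":-0.2,"tx":0,"ty":0,"tz":-17.7,"ax":0,"ay":0,"az":0},{"jaw":-0.2,"tx":0,"ty":0,"tz":-17.7,"ax":0,"ay":0,"az":0}]'
python3 -m pendant '[{"jaw":-1,"tx":0,"ty":0,"tz":0,"ax":0,"ay":0,"az":0},{"jaw":-1,"tx":0,"ty":0,"tz":0,"ax":0,"ay":0,"az":0},{"jaw":-1,"tx":0,"ty":0,"tz":0,"ax":0,"ay":0,"az":0},{"jaw":-1,"tx":0,"ty":0,"tz":0,"ax":0,"ay":0,"az":0}]'
```

```text
clock: 37.95
position: [0.578, 0.318, 0.3052]
ee_rot: [-0.0, -0.029, 1.0, -0.0]
contact_force: [-0.8, -1.2, 1.0]
width: 0.0342
gripper_force: 0.0
clock: 38.7
position: [0.5796, 0.316, 0.1293]
ee_rot: [0.0, -0.027, 1.0, 0.0]
contact_force: [0.1, -0.1, 0.5]
width: 0.034
gripper_force: 0.0
clock: 39.2
position: [0.5806, 0.3172, 0.1306]
ee_rot: [0.002, -0.028, 1.0, 0.001]
contact_force: [-0.5, 0.7, 5.3]
width: 0.0129
gripper_force: 42.3
```

```bash
python3 -m pendant '[{"jaw":-1,"tx":0,"ty":0,"tz":0.4,"ax":0,"ay":0,"az":0},{"jaw":-1,"tx":0,"ty":0.9,"tz":0.4,"ax":0,"ay":0,"az":0},{"jaw":-1,"tx":0,"ty":0.9,"tz":0.4,"ax":0,"ay":0,"az":0},{"jaw":-1,"tx":0,"ty":0.9,"tz":0.1,"ax":0,"ay":0,"az":0},{"jaw":-1,"tx":0,"ty":0.9,"tz":-0.1,"ax":0,"ay":0,"az":0},{"jaw":-1,"tx":0,"ty":0.9,"tz":-0.2,"ax":0,"ay":0,"az":0}]'
```

```text
clock: 39.95
position: [0.5792, 0.3261, 0.1306]
ee_rot: [0.001, -0.028, 1.0, 0.001]
contact_force: [-6.6, -1.2, 20.6]
width: 0.0126
gripper_force: 44.2
```

```bash
python3 -m pendant '[{"jaw":-1,"tx":0,"ty":0,"tz":0.2,"ax":0,"ay":0,"az":0},{"jaw":-0.2,"tx":0,"ty":0,"tz":0.2,"ax":0,"ay":0,"az":0},{"jaw":-0.2,"tx":0,"ty":0,"tz":0.3,"ax":0,"ay":0,"az":0},{"jaw":-0.2,"tx":0,"ty":0,"tz":0.3,"ax":0,"ay":0,"az":0},{"jaw":-0.2,"tx":0,"ty":0,"tz":3,"ax":0,"ay":0,"az":0},{"jaw":-0.2,"tx":0,"ty":0,"tz":8,"ax":0,"ay":0,"az":0},{"jaw":-0.2,"tx":0,"ty":0,"tz":14,"ax":0,"ay":0,"az":0},{"jaw":-0.2,"tx":0,"ty":0,"tz":18,"ax":0,"ay":0,"az":0}]'
python3 -m pendant '[{"jaw":-0.3,"tx":-1,"ty":-6,"tz":0,"ax":0,"ay":0,"az":0},{"jaw":-0.3,"tx":-2,"ty":-12,"tz":0,"ax":0,"ay":0,"az":0},{"jaw":-0.3,"tx":-3,"ty":-18,"tz":0,"ax":0,"ay":0,"az":0},{"jaw":-0.3,"tx":-4,"ty":-24,"tz":0,"ax":0,"ay":0,"az":0},{"jaw":-0.3,"tx":-5,"ty":-30,"tz":0,"ax":0,"ay":0,"az":0},{"jaw":-0.3,"tx":-5.9,"ty":-37.7,"tz":0,"ax":0,"ay":0,"az":0},{"jaw":-0.3,"tx":-5.9,"ty":-37.7,"tz":0,"ax":0,"ay":0,"az":0},{"jaw":-0.3,"tx":-5.9,"ty":-37.7,"tz":0,"ax":0,"ay":0,"az":0},{"jaw":-0.3,"tx":-5.9,"ty":-37.7,"tz":0,"ax":0,"ay":0,"az":0}]'
python3 meas.py 10 |egrep 'rib bar|handle'
```

```text
clock: 40.95
position: [0.58, 0.3258, 0.3093]
ee_rot: [0.002, -0.028, 1.0, 0.001]
contact_force: [-0.2, -0.1, 0.5]
width: 0.034
gripper_force: 0.0
clock: 42.08
position: [0.5206, -0.05, 0.3063]
ee_rot: [-0.0, -0.028, 1.0, 0.001]
contact_force: [-0.3, 0.9, -0.6]
width: 0.0298
gripper_force: 0.0
top rib bar 91 (array([576.8, 322.9]), array([45. , 13.9]), 2.6) 0.149
top rib bar 96 (array([500.2, 320.9]), array([42.4, 15.3]), 3.1) 0.148
top rib bar 100 (array([418.8, 316.5]), array([45.3, 14.6]), 3.4) 0.149
side rib bar 131 (array([576.5, 326.3]), array([45.6, 16.7]), 4.4) 0.15
side rib bar 132 (array([499.4, 323.5]), array([46.3, 18.1]), 2.3) 0.15
side rib bar 131 (array([418. , 319.6]), array([45.6, 17.6]), 5.9) 0.148
handle 133 (array([521.3, -50.2]), array([139.6,  14.4]), 3.1) [ 0.5205 -0.0495  0.0777]
```

```bash
python3 -m pendant '[{"jaw":-0.3,"tx":0,"ty":0,"tz":-6,"ax":0,"ay":0,"az":0},{"jaw":-0.3,"tx":0,"ty":0,"tz":-12,"ax":0,"ay":0,"az":0},{"jaw":-0.3,"tx":0,"ty":0,"tz":-17,"ax":0,"ay":0,"az":0},{"jaw":-0.3,"tx":0,"ty":0,"tz":-21,"ax":0,"ay":0,"az":0},{"jaw":-0.3,"tx":0,"ty":0,"tz":-23.5,"ax":0,"ay":0,"az":0},{"jaw":-0.3,"tx":0,"ty":0,"tz":-24.9,"ax":0,"ay":0,"az":0},{"jaw":-0.3,"tx":0,"ty":0,"tz":-24.9,"ax":0,"ay":0,"az":0}]' 25
python3 -m pendant '[{"jaw":-1,"tx":0,"ty":0,"tz":0,"ax":0,"ay":0,"az":0},{"jaw":-1,"tx":0,"ty":0,"tz":0,"ax":0,"ay":0,"az":0},{"jaw":-1,"tx":0,"ty":0,"tz":0,"ax":0,"ay":0,"az":0},{"jaw":-1,"tx":0,"ty":0,"tz":0,"ax":0,"ay":0,"az":0}]' 25
```

```text
clock: 43.05
position: [0.5202, -0.0506, 0.0569]
ee_rot: [-0.001, -0.028, 1.0, 0.0]
contact_force: [0.2, -0.3, 0.4]
width: 0.03
gripper_force: 0.0
clock: 43.55
position: [0.5214, -0.0512, 0.0585]
ee_rot: [0.001, -0.027, 1.0, 0.0]
contact_force: [0.4, 3.9, 5.7]
width: 0.011
gripper_force: 25.2
```

```bash
python3 -m pendant '[{"jaw":-1,"tx":-0.02,"ty":0.33,"tz":1.66,"ax":0,"ay":0,"az":0},{"jaw":-1,"tx":-0.05,"ty":1.03,"tz":4.09,"ax":0,"ay":0,"az":0},{"jaw":-1,"tx":-0.12,"ty":2.34,"tz":7.2,"ax":0,"ay":0,"az":0},{"jaw":-1,"tx":-0.21,"ty":4.08,"tz":10.1,"ax":0,"ay":0,"az":0},{"jaw":-1,"tx":-0.33,"ty":6.21,"tz":12.72,"ax":0,"ay":0,"az":0},{"jaw":-1,"tx":-0.45,"ty":8.68,"tz":15.02,"ax":0,"ay":0,"az":0},{"jaw":-1,"tx":-0.6,"ty":11.44,"tz":16.96,"ax":0,"ay":0,"az":0},{"jaw":-1,"tx":-0.76,"ty":14.45,"tz":18.49,"ax":0,"ay":0,"az":0},{"jaw":-1,"tx":-0.76,"ty":14.45,"tz":18.49,"ax":0,"ay":0,"az":0}]'
python3 -m pendant '[{"jaw":-1,"tx":-0.17,"ty":3.19,"tz":1.1,"ax":0,"ay":0,"az":0},{"jaw":-1,"tx":-0.34,"ty":6.5,"tz":1.74,"ax":0,"ay":0,"az":0},{"jaw":-1,"tx":-0.52,"ty":9.88,"tz":1.92,"ax":0,"ay":0,"az":0},{"jaw":-1,"tx":-0.69,"ty":13.24,"tz":1.63,"ax":0,"ay":0,"az":0},{"jaw":-1,"tx":-0.87,"ty":16.53,"tz":0.87,"ax":0,"ay":0,"az":0},{"jaw":-1,"tx":-1.03,"ty":19.68,"tz":-0.34,"ax":0,"ay":0,"az":0},{"jaw":-1,"tx":-1.03,"ty":19.68,"tz":-0.34,"ax":0,"ay":0,"az":0}]'
```

```text
clock: 44.68
position: [0.5138, 0.0914, 0.2465]
ee_rot: [0.003, -0.029, 1.0, -0.003]
contact_force: [-2.7, -6.6, 15.4]
width: 0.011
gripper_force: 26.2
clock: 45.55
position: [0.5027, 0.2925, 0.2388]
ee_rot: [0.001, -0.029, 1.0, 0.001]
contact_force: [-0.3, 4.4, 2.9]
width: 0.0108
gripper_force: 27.2
```

```bash
python3 -m pendant '[{"jaw":-1,"tx":-0.07,"ty":1.5,"tz":-0.8,"ax":0,"ay":0,"az":0},{"jaw":-1,"tx":-0.15,"ty":2.95,"tz":-1.64,"ax":0,"ay":0,"az":0},{"jaw":-1,"tx":-0.22,"ty":4.3,"tz":-2.6,"ax":0,"ay":0,"az":0},{"jaw":-1,"tx":-0.3,"ty":5.6,"tz":-3.7,"ax":0,"ay":0,"az":0},{"jaw":-1,"tx":-0.3,"ty":5.6,"tz":-3.7,"ax":0,"ay":0,"az":0}]'
python3 -m pendant '[{"jaw":-1,"tx":0,"ty":0.4,"tz":-0.4,"ax":0,"ay":0,"az":0},{"jaw":-1,"tx":0,"ty":0.4,"tz":-0.4,"ax":0,"ay":0,"az":0}]'
python3 -m pendant '[{"jaw":-1,"tx":0,"ty":0.3,"tz":-0.3,"ax":0,"ay":0,"az":0},{"jaw":-1,"tx":0,"ty":0.3,"tz":-0.3,"ax":0,"ay":0,"az":0}]'
```

```text
clock: 46.18
position: [0.4997, 0.3476, 0.2007]
ee_rot: [-0.0, -0.028, 1.0, 0.001]
contact_force: [1.0, 4.7, 1.3]
width: 0.0106
gripper_force: 27.9
clock: 46.42
position: [0.4995, 0.3506, 0.1977]
ee_rot: [0.0, -0.027, 1.0, 0.001]
contact_force: [-0.0, 4.6, 1.3]
width: 0.0105
gripper_force: 28.0
clock: 46.68
position: [0.4994, 0.3533, 0.1952]
ee_rot: [0.0, -0.027, 1.0, 0.001]
contact_force: [-0.4, 4.4, 3.4]
width: 0.0109
gripper_force: 28.2
```

```bash
for i in 1; do python3 -m pendant '[{"jaw":-1,"tx":0,"ty":0.3,"tz":-0.3,"ax":0,"ay":0,"az":0},{"jaw":-1,"tx":0,"ty":0.3,"tz":-0.3,"ax":0,"ay":0,"az":0}]'; done
python3 -m pendant '[{"jaw":-1,"tx":0,"ty":0.3,"tz":-0.3,"ax":0,"ay":0,"az":0},{"jaw":-1,"tx":0,"ty":0.3,"tz":-0.3,"ax":0,"ay":0,"az":0}]'
python3 - <<'E'
from h import *
for n in('top','side'):
    d=grab(n,n+'11.png');W=cloud(d);h=hsv(d['pixels']);H,S,V=[h[...,i].astype(int) for i in range(3)]
    x,y,z=[np.nan_to_num(W[...,i],nan=-9) for i in range(3)]
    m=(z>.19)&(z<.235)&(y>.3)&(y<.42)&(x<.62)&(x>.38)&((H<6)|(H>172))&(S>120);P=W[m];print('handle',n,len(P),rect(P),P.mean(0))
E
```

```text
clock: 46.92
position: [0.4992, 0.3564, 0.1922]
ee_rot: [-0.0, -0.027, 1.0, 0.001]
contact_force: [-1.6, 4.6, 3.9]
width: 0.0109
gripper_force: 28.3
clock: 47.18
position: [0.4991, 0.3584, 0.19]
ee_rot: [0.0, -0.028, 1.0, -0.0]
contact_force: [-2.4, 2.0, 7.5]
width: 0.0109
gripper_force: 28.8
handle top 180 (array([498.7, 352. ]), array([137. ,  21.9]), 2.9) [0.49677651 0.35478361 0.21053171]
handle side 232 (array([498.2, 357.7]), array([139.6,  24.4]), 0.6) [0.49497826 0.35960845 0.21077709]
```

```bash
python3 -m pendant '[{"jaw":-1,"tx":0,"ty":0.3,"tz":-0.3,"ax":0,"ay":0,"az":0},{"jaw":-1,"tx":0,"ty":0.3,"tz":-0.3,"ax":0,"ay":0,"az":0}]'
python3 -m pendant '[{"jaw":-1,"tx":0,"ty":0.3,"tz":-0.3,"ax":0,"ay":0,"az":0},{"jaw":-1,"tx":0,"ty":0.3,"tz":-0.3,"ax":0,"ay":0,"az":0}]'
```

```text
clock: 47.52
position: [0.4992, 0.3585, 0.1898]
ee_rot: [0.001, -0.028, 1.0, -0.003]
contact_force: [-5.6, -6.9, 21.2]
width: 0.0105
gripper_force: 30.0
clock: 47.78
position: [0.4995, 0.3586, 0.1892]
ee_rot: [0.002, -0.028, 1.0, -0.005]
contact_force: [-7.7, -13.7, 32.5]
width: 0.0113
gripper_force: 31.4
```

```bash
python3 -m pendant '[{"jaw":-1,"tx":0,"ty":-0.4,"tz":0.4,"ax":0,"ay":0,"az":0},{"jaw":-0.35,"tx":0,"ty":-0.4,"tz":0.4,"ax":0,"ay":0,"az":0},{"jaw":-0.35,"tx":0,"ty":-0.4,"tz":0.4,"ax":0,"ay":0,"az":0},{"jaw":-0.35,"tx":0,"ty":-0.4,"tz":0.4,"ax":0,"ay":0,"az":0},{"jaw":-0.35,"tx":0,"ty":-0.4,"tz":3,"ax":0,"ay":0,"az":0},{"jaw":-0.35,"tx":0,"ty":-0.4,"tz":8,"ax":0,"ay":0,"az":0},{"jaw":-0.35,"tx":0,"ty":-0.4,"tz":14,"ax":0,"ay":0,"az":0},{"jaw":-0.35,"tx":-4,"ty":-6,"tz":15,"ax":0,"ay":0,"az":0},{"jaw":-0.35,"tx":-8,"ty":-12,"tz":15,"ax":0,"ay":0,"az":0},{"jaw":-0.35,"tx":-12,"ty":-18,"tz":15,"ax":0,"ay":0,"az":0}]'
python3 -m pendant '[{"jaw":-0.35,"tx":0,"ty":-6,"tz":0,"ax":0,"ay":0,"az":0},{"jaw":-0.35,"tx":0,"ty":-12,"tz":0,"ax":0,"ay":0,"az":0},{"jaw":-0.35,"tx":0,"ty":-18,"tz":0,"ax":0,"ay":0,"az":0},{"jaw":-0.35,"tx":0,"ty":-18,"tz":0,"ax":0,"ay":0,"az":0}]'
python3 meas.py 12|grep rib
python3 - <<'E'
from h import *
o=[]
for n in('top','side'):
    d=grab(n);W=cloud(d);h=hsv(d['pixels']);H,S,V=[h[...,i].astype(int) for i in range(3)];o.append(cv2.resize(d['pixels'],(400,300)))
    x,y,z=[np.nan_to_num(W[...,i],nan=-9) for i in range(3)];R=((H<6)|(H>172))&(S>120)
    m=(z>.19)&(z<.235)&(y>.3)&(y<.42)&(x<.62)&(x>.38)&R;P=W[m];print('handle',n,len(P),rect(P),P.mean(0))
    m=R&(x>.48)&(x<.65)&(y>-.22)&(y<-.1);print('ball',W[m].mean(0))
cv2.imwrite('pics/fin.png',cv2.hconcat(o))
E
```

```text
clock: 49.02
position: [0.393, 0.2052, 0.3324]
ee_rot: [-0.0, -0.028, 1.0, -0.001]
contact_force: [0.9, -1.0, 0.4]
width: 0.0281
gripper_force: 0.0
clock: 49.52
position: [0.3939, 0.0227, 0.3325]
ee_rot: [-0.0, -0.023, 1.0, -0.001]
contact_force: [0.1, 0.5, 1.4]
width: 0.0281
gripper_force: 0.0
top rib bar 27 (array([460., 397.]), array([33.1,  3.5]), 5.6) 0.147
side rib table 117 (array([575.3, 353.3]), array([57.1,  8. ]), 7.7) 0.095
side rib table 107 (array([497.6, 351. ]), array([56. ,  6.6]), 5.9) 0.095
side rib table 103 (array([416. , 346.4]), array([54.7,  5.6]), 3.9) 0.095
side rib bar 81 (array([576. , 328.6]), array([17.1, 45.6]), 83.8) 0.149
side rib bar 57 (array([498.1, 328.5]), array([45.1,  8.2]), 6.1) 0.145
side rib bar 124 (array([417.8, 319.5]), array([44.8, 18. ]), 8.5) 0.148
handle top 229 (array([498.6, 356.2]), array([137.3,  13.6]), 3.5) [0.49753489 0.35484779 0.21036676]
ball [ 0.58492745 -0.15218402  0.10191445]
handle side 312 (array([498.4, 356.3]), array([ 26.9, 140.3]), 89.6) [0.49832771 0.35982642 0.2108315 ]
ball [ 0.58415732 -0.1465781   0.10050453]
```

View pics/fin.png

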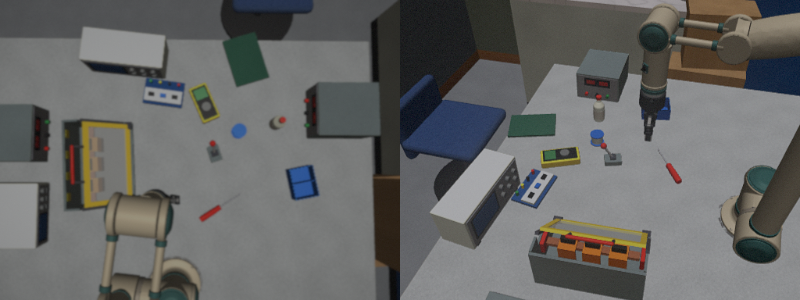

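The pictures show the guard shut, the three saddles seated on the bar, the lever off and the bystanders where they started.

```bash
python3 -c "
from rig import manip
print(manip.sign_off())"
```

```text
the job is handed in; nothing more can be done
None
```

I handed the job in at about 50 s: isolator off, guard opened, all three saddle covers seated on the bar (one had shifted about 8 mm, so I re-centred it), guard pushed shut to its stop, and nothing else on the bench moved.

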